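# Open the desiccant canister in the dry box

## Robot

A 7-joint arm with a two-finger parallel gripper is mounted at the origin on the work surface. World frame = base frame: x ahead of the robot, y to its left, z up, the work surface at z = 0. Lengths are in m, angles in rad, forces in N, time in s.
With the tool pointing down it reaches from about 0.4 to 0.85 m from the base axis. Payload 10.4 kg.
Tool frame: the origin (TCP) lies on the centre line of the jaws, within the pads' length; the fingertips stand 11 mm ahead of it and the grasp point (between the pads) lies 8 mm behind it (tip_reach is the distance from the TCP to the fingertips, in m); z points along the fingers, y is the line along which they close (so a half turn about z gives the same grasp; the last joint's range is limited). The gripper opens to 85 mm and grips with 20 to 120 N. Pads are 22 mm wide; open, the fingers measure 114 mm over their backs; the gripper's body (76 mm by 85 mm) begins 54 mm behind the grasp point. The pads swing forward as they close: fully open they stand 13 mm farther back than shut.
Start: joints at [1.087, 0.332, -0.065, 1.46, 0.022, 1.35, -0.088], TCP at [0.278, -0.56, 0.242] pointing down, gripper open.
Joint ranges: [-2.6, 2.6], [-0.5, 2.12], [-1.47, 1.34], [0.16, 2.42], [-1.27, 4.41], [0.06, 2.06], [-2.6, 2.6]. Speed limits (rad/s): [2.22, 2.22, 2.79, 2.79, 3.14, 3.14, 3.14].

## Interface

Orientations are given as a unit quaternion [x, y, z, w].
In Python, from workcell import get_obs, camera, hand_in, tip_reach gives the robot as it stands. The module is installed in compiled form; this text tells all that it offers.
- The arm moves only by the tool move_arm, never from a script. Its argument "plan" is a list of rows, each an object with "delta_pos": the shift along the tool's x, y, z in a scale on which 1.0 is 0.6 m, a list of three; "turn": the turn, a rotation vector about the tool's x, y, z in shares of 360 degrees (1.0 is 360 degrees), a list of three; "fingers": the closure, from 0 (fully open) to 1 (shut). A call has 1 to 12 rows; each row is the pose to reach, as a shift and turn from the pose commanded when the call began, along the tool's axes at that moment; what a row does not reach only later rows make up. A row lasts 1/8 s, in which the tool goes at most 62.5 mm and 10.7 degrees, less where a joint would pass 70% of its speed; a pose out of reach is approached as far as the arm can. A call with a gripper value outside its range is refused whole. The fingers move at their own pace and stop on an object; "force" is the grip in N (left out, the last holds). Time passes only in rows, so rows that repeat a pose let the fingers close. It gives the time, the measured TCP pose, the force, the opening and the grip force at its end, in the units of the state.
- get_obs(): the state, without advancing time (a new reading comes with each control period).
- camera(name): name is "scene" or "top" or "wrist"; returns a dict with "color" (400x640x3 uint8, red, green, blue), "range_z" (400x640 float32, m along the optical axis (not along the pixel's ray), 0 where there is no reading), "fx", "fy", "cx", "cy" (pixels), "R" (3x3) and "t" (3): a world point X has camera coordinates R X + t; the wrist camera has in their place "tool_from_camera" (4x4, takes a point from camera to tool coordinates, whose origin is the TCP and whose axes are the flange's). Camera axes: x right, y down, z forward; pixel columns grow to the right and rows downward; lengths in m; the calibration is good to about 2 mm. The wrist camera is an equidistant fisheye: a pixel r from the principal point sees the ray r / f radians off the axis. A picture is of the moment at which its call begins: read the wrist's pose just before it.
- hand_in(): hands the job in; it is judged then, once.
The state is a dict: "clock": time; "joint_pos": joint angles; "joint_velocities": joint speeds; "tau": joint torques, N m; "position": TCP position; "ee_rot": TCP orientation; "ft_force": force on the tool from outside, world axes, zero at the start; "torque": the same for the moment, N m; "grip_width": opening from 0.0 (shut) to 1.0 (fully open); "grasp_force": force on a finger pad.
Only numpy, scipy, OpenCV 4.12 (cv2) and the standard library are available. Lean on these libraries where they do the work, as an engineer would, in place of code of your own. Each camera call takes 0.05 s, during which the arm holds its last target. There are 200 camera calls.

## Task

Put the fresh desiccant in the dry box to work: press the canister's blue bayonet cover down against its spring, twist it anticlockwise by feel, about a quarter turn, until its lugs come free, and lift it out, without wrenching the canister round in its rubber cradle. Set the cover down gently, flat with its handle up, in the black parts tray. Then lower the heavy lid until the dry box is fully shut, without letting it slam, and leave everything else where it is.

Things in the scene. Friction and masses are not known exactly. Their poses are not given: they have to be found in the camera images.
- cover: Blue bayonet cover of the desiccant canister, 0.12 to 0.2 kg: a disc 68 mm across, 8 mm thick, three lugs at its lower edge, and on top a straight bar handle 60 mm long (along x), 24 mm wide (along y), 32 mm high, with a white tick near its +x end. Origin: centre of the disc's underside; z up; handle top at z = 40 mm. It is freed anticlockwise seen from above.
- cover_grip (a point): Point in the cover's handle, on the axis, 30 mm above the disc's underside, 10 mm below the handle's top; axes as the cover's. Fingertips 10 mm lower than this clear the neck even with the cover pressed down. A spring bed pushes the cover up: about 9 N starts it down, 12 N presses it 3 mm, at 15 N and 6 mm it bottoms.
- cover_lug (a point): Outer end of the cover's first lug (towards +x; the others at 120 degrees), 40 mm from the axis, 2 mm above the disc's underside. Lugs are 10 mm wide, 4 mm thick. A tooth 3 mm deep under each ledge of the neck holds each lug, so the cover must be pressed 3.5 to 5.5 mm down before it turns; turning then takes some 0.1 to 0.4 N m.
- canister_axis (a point): Centre of the top of the canister's steel neck ring, z up; the locked cover's underside lies 8 mm below it. Canister: aluminium, 94 mm across, neck top 69 mm above the bench. The ring has three inward ledges 4 mm thick, inner diameter 71 mm, with three gaps 0.40 rad wide between them, through which the lugs rise; at each gap's far edge is a solid stop.
- canister (a joint): Angle of the canister in its rubber cradle, rad, 0 at the start; forced with over 0.9 N m it turns. The neck ring is screwed on at no fixed angle and no reading tells where its gaps are: the lugs reach them after 0.8 to 1.5 rad of turn, different each time, then have 0.13 rad of play before the stop. There the spring lifts the cover 4 mm above its locked height.
- drybox: White steel dry box, 300 mm (x) by 200 mm (y) by 75 mm high, walls and floor 5 mm, open at the top, fixed. Origin: centre of its underside, z up. The canister stands at x = -65, y = +38 mm in this frame; a reel and a chip tray lie in the rest of the box. The lid is hinged along the rim on its -y side.
- lid (a joint): Angle of the lid, rad: 0 fully shut, 1.57 upright, 1.62 to 1.80 at the start (standing open, leaning back). Heavy (0.77 to 0.95 kg) with a stiff hinge: above 1.1 rad it stays where it is left; somewhere below 1.0 rad its weight takes over and it falls shut, fast enough to slam, unless held back all the way down.
- lid_bar (a point): Middle of the black round bar at the lid's free edge: 12 mm thick, 130 mm long, parallel to the hinge, 34 mm clear of the lid's edge, on two arms 60 mm either side of the middle. x along the bar; axes turn with the lid. About 315 mm above the bench with the lid upright, 90 mm when shut. A gripper pointing down can hold it all the way, the bar turning in the fingers.
- lid_hinge (a point): Middle of the lid's hinge line, on the dry box's -y rim, 75 mm above the bench; x along the hinge, axes turn with the lid. In this frame the bar lies at y = 240, z = 15 mm. The lid is an aluminium frame 300 by 200 mm, 30 mm deep, with a clear panel.
- parts_tray: Black open parts tray for the cover, fixed, 170 by 170 mm, 22 mm high, walls and floor 4 mm. Origin: centre of its underside, z up.
- reel: Bystander in the dry box: black component reel with white tape lying flat, 80 mm across, 14 mm high. Origin: centre of its underside.
- chip_tray: Bystander in the dry box: grey chip tray, 50 by 130 by 7 mm. Origin: centre of its underside.
- amp_board: Bystander: dark red amplifier board with two blue capacitors and an aluminium heat sink, 150 by 120 mm, 63 mm high. Origin: centre of the board, at the bench.
- meter: Bystander: grey and yellow multimeter lying flat, 160 by 80 mm, 43 mm high. Origin: centre of its underside.
- screwdriver: Bystander: screwdriver with a clear handle, 200 mm long, 22 mm thick, along x, handle to -x. Origin: its middle, at the bench.
- solder_spool: Bystander: red spool of solder standing upright, 60 mm across, 50 mm high. Origin: centre of its underside.
- tip_cleaner: Bystander: dark round pot with brass wool, 76 mm across, 43 mm high. Origin: centre of its underside.

How it is judged:
By the outcome, as a careful person would: the job done as asked, in the order asked, and still so for the second after the job is handed in, with the robot touching nothing.
It also fails if it takes over 72 s, if anything falls off the work surface, if the arm or the gripper's body presses on something with over 40 N, if the wrist force passes 120 N, or if a joint passes its speed limit or range.

## Working session

There is one attempt and no reset: what is moved stays moved. The work goes in short steps, Python scripts to look and compute and a tool call to move; the robot and the scene stay as the last step left them, time stands still between calls to the robot, and variables do not carry over. Pictures are saved under pics/ and viewed, at most 10 in all, crops included, and the job is handed in when it is done.

Besides the shell and the picture viewer there is one more tool, called after "Emit:" as a command line: name --argument value ..., lists and objects as JSON in quotes. move_arm: Moves the arm, as the interface text tells. Its arguments: {"type":"object","properties":{"plan":{"type":"array","items":{"type":"object","properties":{"delta_pos":{"type":"array","items":{"type":"number"}},"turn":{"type":"array","items":{"type":"number"}},"fingers":{"type":"number"}}}},"force":{"type":"number"}},"required":["plan"]}

```bash
mkdir -p pics; cat > h.py <<'E'
import numpy as np,cv2
from workcell import get_obs,camera,tip_reach
def save(c,n): cv2.imwrite('pics/'+n,c['color'][:,:,::-1])
def pts(c):
    z=c['range_z'];v,u=np.mgrid[:z.shape[0],:z.shape[1]]
    P=np.stack([(u-c['cx'])/c['fx']*z,(v-c['cy'])/c['fy']*z,z],-1)
    return (P-c['t'])@c['R']   # R^T (P-t)
E
python3 - <<'E'
from h import *
import pickle
print(get_obs(),tip_reach)
for n in('top','scene'):
    c=camera(n);save(c,n+'0.png');pickle.dump(c,open(n+'0.pkl','wb'));print(n,c['fx'],c['cx'],c['cy'],c['R'],c['t'],-c['R'].T@c['t'])
E
```

```text
{'clock': 0.0, 'joint_pos': array([ 1.08739332,  0.33289824, -0.06470129,  1.46098045,  0.02159467,
        1.34989335, -0.08851087]), 'joint_velocities': array([ 8.75133609e-04,  2.16235230e-03,  2.76517870e-05, -1.35511834e-03,
       -5.54508557e-04,  1.20318314e-03, -2.24177005e-04]), 'tau': array([ 9.01840231e-04, -6.25425053e+01,  4.96837869e-02, -3.91599762e+01,
        1.62645034e-02,  9.82026133e-03, -3.82324129e-05]), 'position': array([ 0.27774721, -0.55947448,  0.24148077]), 'ee_rot': array([ 9.73573260e-01,  2.28373723e-01, -2.00443966e-04, -7.14444803e-04]), 'ft_force': array([-0.347955  ,  0.13280195,  0.96668357]), 'torque': array([-0.02925445,  0.0164157 ,  0.02625878]), 'grasp_force': 0.0, 'grip_width': 1.0005611223725128} 0.011
top 387.3086702693559 316.5077380096045 193.85166154693417 [[-0.00332525 -0.99999385  0.00111196]
 [-0.98513427  0.00308485 -0.17175842]
 [ 0.17175394 -0.00166657 -0.98513847]] [0.05938705 0.56548091 1.15610633] [0.35870628 0.059569   1.2359849 ]
scene 412.8656400529901 316.65207506546693 190.20897612208452 [[-0.20372855  0.97893406 -0.01351997]
 [ 0.75818958  0.149022   -0.63477634]
 [-0.61938941 -0.13957276 -0.77257764]] [ 0.05245503 -0.40789093  1.73211482] [1.39279881 0.25119076 1.07998286]
```

View pics/top0.png

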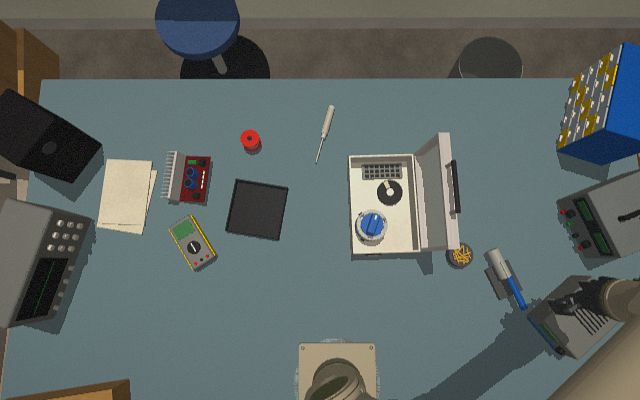

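View pics/scene0.png

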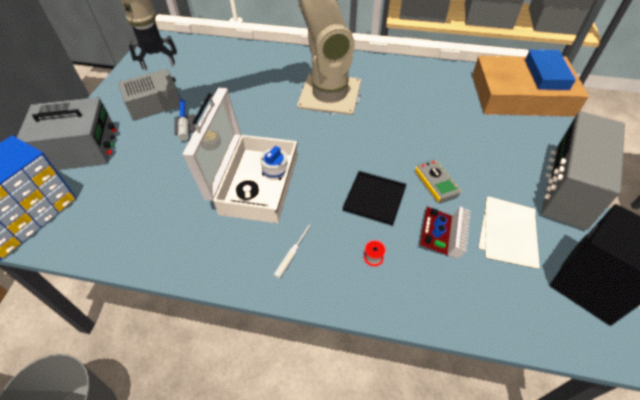

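The top view shows the box at about (350–445, 150–257), the cover at (372,225), the tray at (257,210) and the lid bar at (455,187). The scene view agrees. The lid stands open on the −y side. Next I measure these.

```bash
cat > m.py <<'E'
from h import *
import pickle
c=pickle.load(open('top0.pkl','rb'));P=pts(c);hsv=cv2.cvtColor(c['color'],cv2.COLOR_RGB2HSV)
def roi(u0,u1,v0,v1):
    m=np.zeros(P.shape[:2],bool);m[v0:v1,u0:u1]=1;return m
Z=P[...,2]
print('bench',np.median(P[...,2][300:320,150:250]))
# box rim
m=roi(340,425,140,265)&(Z>.06)&(Z<.09)&(hsv[...,1]<60)
r=cv2.minAreaRect(P[m][:,:2].astype(np.float32));print('rim',r,np.median(Z[m]))
q=P[m][:,:2]
for nm,ax in(('left +y wall',1),):
    s=q[q[:,1]>np.percentile(q[:,1],85)];print('ymax',np.percentile(q[:,1],[50,90,99,100]),'x',np.percentile(q[:,0],[0,1,99,100]))
# +y wall line
w=roi(345,358,165,245)&(Z>.06)&(Z<.09);print('wall line y=a x+b',np.polyfit(P[w][:,0],P[w][:,1],1),np.mean(P[w],0),w.sum())
# canister neck/cover
b=roi(345,400,200,250)&(hsv[...,0]>95)&(hsv[...,0]<125)&(hsv[...,1]>120)
top=b&(Z>.092);print('handle',top.sum(),P[top].mean(0),cv2.minAreaRect(P[top][:,:2].astype(np.float32)))
d=b&(Z>.06)&(Z<.08);print('disc',d.sum(),np.median(Z[d]),cv2.minEnclosingCircle(P[d][:,:2].astype(np.float32)))
al=b&(Z>.05);print(cv2.minEnclosingCircle(P[al][:,:2].astype(np.float32)))
print('hist',np.histogram(Z[b],bins=np.arange(.05,.12,.005)))
# tick
t=roi(355,390,210,240)&(hsv[...,1]<70)&(Z>.085);print('tick',t.sum(),P[t].mean(0) if t.any() else 0)
# tray
k=roi(220,295,170,245)&(hsv[...,2]<75)&(Z<.04);r=cv2.minAreaRect(P[k][:,:2].astype(np.float32));print('tray',r,np.median(Z[k]),k.sum())
# bar
k=roi(445,465,155,220)&(hsv[...,2]<60)&(Z>.2);print('bar',k.sum(),np.median(P[k],0),np.percentile(P[k],[2,98],axis=0))
k=roi(405,465,125,255)&(Z>.2)&(hsv[...,2]>=60);print('lid hi',k.sum(),np.percentile(P[k],[2,98],axis=0))
for n,(u0,u1,v0,v1) in dict(reel=(375,405,178,208),cleaner=(445,475,240,272)).items():
    k=roi(u0,u1,v0,v1)&(hsv[...,2]<90);print(n,np.median(P[k],0))
im=cv2.resize(c['color'][140:265,340:470,::-1],None,fx=4.5,fy=4.5,interpolation=cv2.INTER_CUBIC);cv2.imwrite('pics/crop.png',im)
E
python3 m.py
```

```text
bench -0.00010311903978709728
rim ((0.5336349606513977, -0.15652772784233093), (0.30627310276031494, 0.2290802299976349), 1.0777071714401245) 0.07575128037336595
ymax [-0.23912081 -0.04805628 -0.04201009 -0.03997413] x [0.37977784 0.38295586 0.68555287 0.68782895]
wall line y=a x+b [ 0.03752961 -0.06699028] [ 0.52661961 -0.04722645  0.07242194] 229
handle 146 [ 0.46575941 -0.10621893  0.10837051] ((0.4143306016921997, -0.04182186722755432), (0.04377720132470131, 0.22711284458637238), 39.659976959228516)
disc 204 0.06910511543506428 ((0.4676854908466339, -0.10874159634113312), 0.033659327775239944)
((0.42152178287506104, -0.038829267024993896), 0.11683903634548187)
hist (array([  1,   0,   7, 128,  66,   3,   4,   3,   3,  57,  82,   4,   0]), array([0.05 , 0.055, 0.06 , 0.065, 0.07 , 0.075, 0.08 , 0.085, 0.09 ,
       0.095, 0.1  , 0.105, 0.11 , 0.115]))
tick 17 [ 0.45062133 -0.06418551  0.43430016]
tray ((0.5224326848983765, 0.2484922707080841), (0.1717027872800827, 0.17242790758609772), 80.13726043701172) 0.004364226048979998 2956
bar 250 [ 0.5368714  -0.2771251   0.31824001] [[ 0.4758165  -0.28337607  0.31268931]
 [ 0.59866254 -0.27207597  0.32171558]]
lid hi 1743 [[ 0.38862475 -0.29125485  0.2016663 ]
 [ 0.6850692  -0.25159722  0.31982066]]
reel [ 0.56998085 -0.17686419  0.01887923]
cleaner [ 0.3645209  -0.37304916  0.03335473]
```

View pics/crop.png

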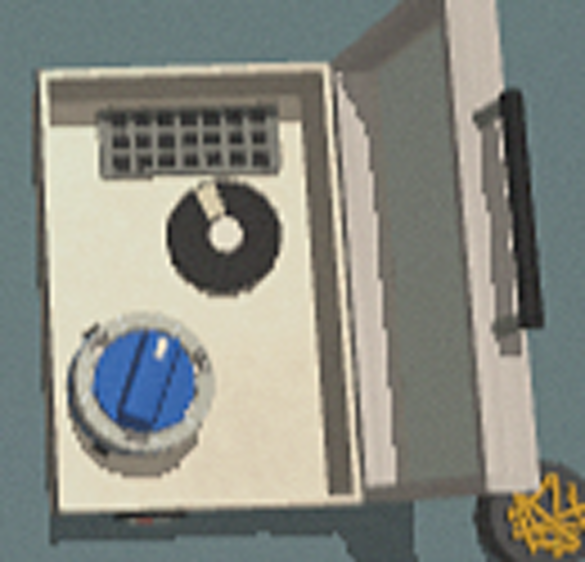

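The crop shows the handle bar running from about (135,418) to (165,338), with the white tick at its upper end. That puts the tick end at +x and slightly −y, a yaw near −0.4. Now I refine the handle pose and the box and bar axes.

```bash
cat > m2.py <<'E'
from h import *
import pickle
def F(P): 
    l=cv2.fitLine(P[:,:2].astype(np.float32),cv2.DIST_HUBER,0,.01,.01).ravel();return np.arctan2(l[1],l[0]),l[2:]
for n in('top','scene'):
    c=pickle.load(open(n+'0.pkl','rb'));P=pts(c);Z=P[...,2];hsv=cv2.cvtColor(c['color'],cv2.COLOR_RGB2HSV)
    near=np.hypot(P[...,0]-.466,P[...,1]+.107)<.05
    blue=(hsv[...,0]>95)&(hsv[...,0]<125)&(hsv[...,1]>120)
    h=near&blue&(Z>.096)&(Z<.108);print(n,'handle',h.sum(),np.median(P[h],0),cv2.minAreaRect(P[h][:,:2].astype(np.float32)),F(P[h]))
    d=near&blue&(Z>.062)&(Z<.077);print('disc',d.sum(),np.median(Z[d]),cv2.minEnclosingCircle(P[d][:,:2].astype(np.float32)))
    # handle: rays of blue pixels on top plane
    t=near&(hsv[...,1]<90)&(Z>.09);print('tick',t.sum(),P[t].mean(0))
    # neck ring
    k=near|(np.hypot(P[...,0]-.466,P[...,1]+.107)<.06);k=k&~blue&(Z>.06)&(Z<.08);print('neck',k.sum(),np.median(Z[k]),cv2.minEnclosingCircle(P[k][:,:2].astype(np.float32)))
    k=(hsv[...,2]<60)&(Z>.29)&(Z<.34)&(P[...,1]<-.25)&(P[...,1]>-.3)&(abs(P[...,0]-.535)<.09)
    print('bar',k.sum(),np.median(P[k],0),np.percentile(P[k][:,0],[1,99]),F(P[k]))
    # rim -x and +x walls
    for nm,lo,hi in(('-x',.375,.400),('+x',.67,.70)):
        k=(P[...,0]>lo)&(P[...,0]<hi)&(Z>.068)&(Z<.082)&(P[...,1]>-.22)&(P[...,1]<-.06)
        print('rim',nm,k.sum(),F(P[k]))
    k=(P[...,1]>-.06)&(P[...,1]<-.03)&(Z>.068)&(Z<.082)&(P[...,0]>.4)&(P[...,0]<.67);print('rim +y',k.sum(),F(P[k]))
    k=(P[...,1]>.14)&(P[...,1]<.36)&(Z<.04)&(hsv[...,2]<75)&(abs(P[...,0]-.52)<.12)
    print('tray',cv2.minAreaRect(P[k][:,:2].astype(np.float32)))
E
python3 m2.py
```

```text
top handle 138 [ 0.46623399 -0.10742035  0.10077565] ((0.4687018394470215, -0.10855577886104584), (0.023216454312205315, 0.05716376006603241), 69.86686706542969) (np.float32(-0.2542556), array([ 0.46565595, -0.10634678], dtype=float32))
disc 204 0.06910511543506428 ((0.4676854908466339, -0.10874159634113312), 0.033659327775239944)
tick 15 [ 0.48972765 -0.11475268  0.10017876]
neck 339 0.06917066744551073 ((0.46565964818000793, -0.10167583078145981), 0.05468015372753143)
bar 250 [ 0.5368714  -0.2771251   0.31824001] [0.47408394 0.59982623] (np.float32(0.02743791), array([ 0.53664035, -0.27753404], dtype=float32))
rim -x 96 (np.float32(-1.5377655), array([ 0.38781247, -0.13219585], dtype=float32))
rim +x 108 (np.float32(-1.553808), array([ 0.6826807 , -0.15016522], dtype=float32))
rim +y 208 (np.float32(0.026775327), array([ 0.534735  , -0.04657776], dtype=float32))
tray ((0.5224326848983765, 0.2484922707080841), (0.1717027872800827, 0.17242790758609772), 80.13726043701172)
scene handle 55 [ 0.47013504 -0.10376576  0.09825313] ((0.47137314081192017, -0.10435973107814789), (0.0229227617
[... 172 characters left out ...]
115, -0.10529956966638565), 0.03273091837763786)
tick 17 [ 0.47095333 -0.11259525  0.0971334 ]
neck 211 0.0662563210771397 ((0.4683486819267273, -0.09986899048089981), 0.05264231562614441)
bar 105 [ 0.54142313 -0.27434159  0.31559125] [0.47608922 0.6049425 ] (np.float32(0.017246185), array([ 0.5419672, -0.2745322], dtype=float32))
rim -x 85 (np.float32(-1.5406623), array([ 0.3892674 , -0.13693273], dtype=float32))
rim +x 108 (np.float32(-1.542518), array([ 0.6848115 , -0.15295516], dtype=float32))
rim +y 125 (np.float32(0.028097438), array([ 0.54833287, -0.04428322], dtype=float32))
tray ((0.5267165303230286, 0.2515852749347687), (0.16692426800727844, 0.17496366798877716), 79.88319396972656)
```

```bash
cat >> h.py <<'E'
from scipy.spatial.transform import Rotation as Ro
def delta(pos,yaw):
    o=get_obs();R=Ro.from_quat(o['ee_rot']);c,s=np.cos(yaw),np.sin(yaw)
    T=Ro.from_matrix(np.array([[c,s,0],[s,-c,0],[0,0,-1.]]))
    print('pos',o['position'].round(4),'yaw',np.arctan2(*R.as_matrix()[[1,0],0]).round(4),'q',o['joint_pos'].round(2),'dpos',R.inv().apply(np.array(pos)-o['position']).round(4),'turn',(R.inv()*T).as_rotvec().round(4),'F',o['ft_force'].round(2),'M',o['torque'].round(2),o['clock'])
E
python3 -c "
from h import *
delta([.4695,-.107,.25],-.37)"
```

```text
pos [ 0.2778 -0.5595  0.2416] yaw 0.4609 q [ 1.09  0.33 -0.06  1.46  0.02  1.35 -0.09] dpos [ 0.3729 -0.3201 -0.008 ] turn [-1.200e-03  6.000e-04  8.309e-01] F [0.23 0.28 0.53] M [-0.05  0.06 -0.01] 0.1
```

Careful with the scale: shifts go in shares of 0.6 m and turns go in shares of 360 degrees. That gives: 0.373 m / 0.6 = 0.6217, -0.06 m / 0.6 = -0.1, 0.83 rad / 6.2832 = 0.1321.

Emit:
move_arm --plan '[{"delta_pos": [0, 0, -0.1]}, {"delta_pos": [0, 0, -0.2]}, {"delta_pos": [0, 0, -0.3]}, {"delta_pos": [0.0667, -0.0567, -0.3333]}, {"delta_pos": [0.1417, -0.1217, -0.3333], "turn": [0, 0, 0.0239]}, {"delta_pos": [0.2167, -0.1867, -0.3333], "turn": [0, 0, 0.0477]}, {"delta_pos": [0.2917, -0.25, -0.3333], "turn": [0, 0, 0.0716]}, {"delta_pos": [0.3667, -0.315, -0.3333], "turn": [0, 0, 0.0955]}, {"delta_pos": [0.4417, -0.38, -0.3333], "turn": [0, 0, 0.1114]}, {"delta_pos": [0.5167, -0.4433, -0.3333], "turn": [0, 0, 0.1321]}, {"delta_pos": [0.5833, -0.5, -0.3333], "turn": [0, 0, 0.1321]}, {"delta_pos": [0.6217, -0.5333, -0.3333], "turn": [0, 0, 0.1321]}]'

```text
validation failed for argument at $.pl...
```

In the tool's units: 0.373 m / 0.6 = 0.6217, 0.35 m / 0.6 = 0.5833, 0.83 rad / 6.2832 = 0.1321.

Emit:
move_arm --plan '[{"delta_pos": [0, 0, -0.1], "turn": [0, 0, 0], "fingers": 0}, {"delta_pos": [0, 0, -0.2], "turn": [0, 0, 0], "fingers": 0}, {"delta_pos": [0, 0, -0.3], "turn": [0, 0, 0], "fingers": 0}, {"delta_pos": [0.0667, -0.0567, -0.3333], "turn": [0, 0, 0], "fingers": 0}, {"delta_pos": [0.1417, -0.1217, -0.3333], "turn": [0, 0, 0.0239], "fingers": 0}, {"delta_pos": [0.2167, -0.1867, -0.3333], "turn": [0, 0, 0.0477], "fingers": 0}, {"delta_pos": [0.2917, -0.25, -0.3333], "turn": [0, 0, 0.0716], "fingers": 0}, {"delta_pos": [0.3667, -0.315, -0.3333], "turn": [0, 0, 0.0955], "fingers": 0}, {"delta_pos": [0.4417, -0.38, -0.3333], "turn": [0, 0, 0.1114], "fingers": 0}, {"delta_pos": [0.5167, -0.4433, -0.3333], "turn": [0, 0, 0.1321], "fingers": 0}, {"delta_pos": [0.5833, -0.5, -0.3333], "turn": [0, 0, 0.1321], "fingers": 0}, {"delta_pos": [0.6217, -0.5333, -0.3333], "turn": [0, 0, 0.1321], "fingers": 0}]'

```text
clock: 1.6
position: [0.4703, -0.1044, 0.4422]
ee_rot: [0.983, -0.182, -0.0, -0.0]
ft_force: [-0.2, -0.8, 0.2]
grip_width: 1.0
grasp_force: 0.0
```

In the tool's units: 0.22 m / 0.6 = 0.3667, 0.18 m / 0.6 = 0.3.

Emit:
move_arm --plan '[{"delta_pos": [0, 0, 0.1], "turn": [0, 0, 0], "fingers": 0}, {"delta_pos": [0, 0, 0.2], "turn": [0, 0, 0], "fingers": 0}, {"delta_pos": [0, 0, 0.3], "turn": [0, 0, 0], "fingers": 0}, {"delta_pos": [0, 0, 0.3667], "turn": [0, 0, 0], "fingers": 0}, {"delta_pos": [0, 0, 0.3667], "turn": [0, 0, 0], "fingers": 0}]'

```text
clock: 2.22
position: [0.4679, -0.1071, 0.2199]
ee_rot: [0.983, -0.184, -0.003, -0.0]
ft_force: [0.4, -0.5, 1.4]
grip_width: 0.996
grasp_force: 0.0
```

```bash
python3 - <<'E'
from h import *
import pickle
o=get_obs();c=camera('wrist');save(c,'w1.png');pickle.dump((o,c),open('w1.pkl','wb'))
print({k:v for k,v in c.items() if k not in('color','range_z')})
delta([.4695,-.107,.088],-.37)
E
```

```text
{'fx': 309.70691628693146, 'fy': 309.70691628693146, 'cx': 322.74924152370085, 'cy': 199.20374434550547, 'tool_from_camera': array([[ 1.18744963e-04, -9.57456689e-01, -2.88576982e-01,
         7.31462009e-02],
       [ 9.99999026e-01, -2.87636973e-04,  1.36582200e-03,
         4.39406561e-04],
       [-1.39072082e-03, -2.88576863e-01,  9.57455722e-01,
        -1.32270470e-01],
       [ 0.00000000e+00,  0.00000000e+00,  0.00000000e+00,
         1.00000000e+00]])}
pos [ 0.4694 -0.1072  0.2223] yaw -0.3691 q [ 0.56  0.06 -0.44  1.83  0.02  1.26 -1.83] dpos [ 0.0003 -0.0003  0.1343] turn [0.0001 0.0017 0.0009] F [ 0.29 -0.82  0.71] M [ 0.01 -0.05 -0.01] 2.275
```

View pics/w1.png

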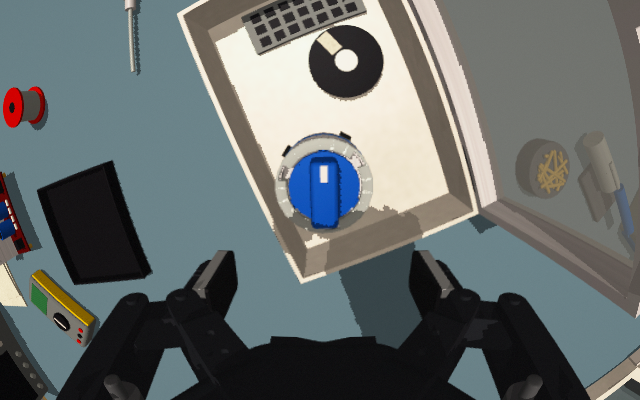

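The handle runs almost vertically at columns 310–338, rows 157–228, with the tick at (323,174), so it is well aligned with the gripper. I compute its exact centre and yaw by ray casting.

```bash
cat >> h.py <<'E'
def wrays(o,c):
    v,u=np.mgrid[:400,:640];x=u-c['cx'];y=v-c['cy'];r=np.hypot(x,y)+1e-9;th=r/c['fx']
    d=np.stack([x/r*np.sin(th),y/r*np.sin(th),np.cos(th)],-1)
    M=c['tool_from_camera'];R=Ro.from_quat(o['ee_rot']).as_matrix()
    z=c['range_z'];P=d/np.maximum(d[...,2:],.05)*z[...,None]
    return (d@M[:3,:3].T)@R.T,(M[:3,3]@R.T)+o['position'],(P@M[:3,:3].T+M[:3,3])@R.T+o['position']
E
python3 - <<'E'
from h import *
import pickle
o,c=pickle.load(open('w1.pkl','rb'));D,C,P=wrays(o,c);Z=P[...,2];hsv=cv2.cvtColor(c['color'],cv2.COLOR_RGB2HSV)
blue=(hsv[...,0]>95)&(hsv[...,0]<125)&(hsv[...,1]>120);m=np.zeros_like(blue);m[140:240,275:375]=1
b=blue&m
print(np.histogram(Z[b],bins=np.arange(.05,.12,.005)))
h=b&(Z>.096)&(Z<.108);h[160:185,315:332]|=(Z[160:185,315:332]>.095)
Q=C+D*((.101-C[2])/D[...,2])[...,None]
print('handle',np.median(Z[h]),cv2.minAreaRect(P[h][:,:2].astype(np.float32)),cv2.minAreaRect(Q[h][:,:2].astype(np.float32)))
d=b&(Z<.078);Q=C+D*((.069-C[2])/D[...,2])[...,None]
print('disc',np.median(Z[d]),cv2.minEnclosingCircle(P[d][:,:2].astype(np.float32)),cv2.minEnclosingCircle(Q[d][:,:2].astype(np.float32)))
u=cv2.fitLine(P[h][:,:2].astype(np.float32),cv2.DIST_L2,0,.01,.01).ravel();print(np.arctan2(u[1],u[0]),u)
E
```

```text
(array([   0,    0,   16, 1453,  694,   21,   22,   20,   38,  168, 1519,
          0,    0]), array([0.05 , 0.055, 0.06 , 0.065, 0.07 , 0.075, 0.08 , 0.085, 0.09 ,
       0.095, 0.1  , 0.105, 0.11 , 0.115]))
handle 0.10157024688692573 ((0.48793622851371765, -0.11631429195404053), (0.02380826510488987, 0.1037977784872055), 70.12106323242188) ((0.4673983156681061, -0.10886529833078384), (0.02351199835538864, 0.05916407331824303), 70.08407592773438)
disc 0.06968539902075226 ((0.468670129776001, -0.10667740553617477), 0.044392723590135574) ((0.4741460978984833, -0.10834188759326935), 0.04152350872755051)
-0.3504537 [ 0.93921703 -0.34332398  0.46857077 -0.10917981]
```

```bash
python3 -c "
from h import *
delta([.4683,-.1082,.089],-.35)"
```

```text
pos [ 0.4694 -0.1072  0.2223] yaw -0.3691 q [ 0.56  0.06 -0.44  1.83  0.02  1.26 -1.83] dpos [-0.0004  0.0013  0.1333] turn [ 0.      0.0017 -0.0191] F [ 0.29 -0.82  0.71] M [ 0.01 -0.05 -0.01] 2.275
```

In the tool's units: 0.133 m / 0.6 = 0.2217, 0.115 m / 0.6 = 0.1917, -0.018 rad / 6.2832 = -0.0029.

Emit:
move_arm --plan '[{"delta_pos": [-0.0017, 0.0017, 0.0667], "turn": [0, 0, -0.0029], "fingers": 0}, {"delta_pos": [-0.0017, 0.0017, 0.1333], "turn": [0, 0, -0.0029], "fingers": 0}, {"delta_pos": [-0.0017, 0.0017, 0.1917], "turn": [0, 0, -0.0029], "fingers": 0}, {"delta_pos": [-0.0017, 0.0017, 0.2217], "turn": [0, 0, -0.0029], "fingers": 0}, {"delta_pos": [-0.0017, 0.0017, 0.2217], "turn": [0, 0, -0.0029], "fingers": 0.3}, {"delta_pos": [-0.0017, 0.0017, 0.2217], "turn": [0, 0, -0.0029], "fingers": 0.5}]' --force 50

```text
clock: 3.02
position: [0.4699, -0.1082, 0.0913]
ee_rot: [0.985, -0.175, 0.001, 0.0]
ft_force: [-0.2, 0.4, 0.4]
grip_width: 0.604
grasp_force: 0.0
```

```bash
python3 -c "
from h import *
delta([.4683,-.1082,.089],-.35)
c=camera('wrist');save(c,'w2.png');print(get_obs()['grip_width'],get_obs()['grasp_force'])"
```

```text
pos [ 0.4699 -0.1082  0.0913] yaw -0.3513 q [ 0.54  0.2  -0.44  1.98  0.1   0.98 -1.87] dpos [-0.0015  0.0005  0.0023] turn [-0.0002 -0.0029 -0.0013] F [-0.22  0.36  0.38] M [ 0.05 -0.02  0.  ] 3.025
0.5169575092240197 0.0
```

View pics/w2.png

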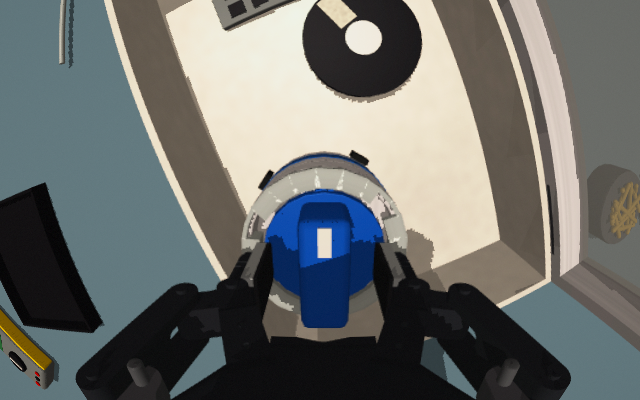

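The handle (columns 300–350) sits centred between the pads with its tick ahead of them, and the fingers clear the neck. Now I close.

In the tool's units: -0.001 m / 0.6 = -0.0017.

Emit:
move_arm --plan '[{"delta_pos": [-0.0017, 0, 0.0017], "turn": [0, 0, 0], "fingers": 0.8}, {"delta_pos": [-0.0017, 0, 0.0017], "turn": [0, 0, 0], "fingers": 1}, {"delta_pos": [-0.0017, 0, 0.0017], "turn": [0, 0, 0], "fingers": 1}, {"delta_pos": [-0.0017, 0, 0.0017], "turn": [0, 0, 0], "fingers": 1}]' --force 60

```text
clock: 3.58
position: [0.4682, -0.1079, 0.0894]
ee_rot: [0.985, -0.175, 0.001, 0.0]
ft_force: [-1.7, 0.0, 7.2]
grip_width: 0.266
grasp_force: 60.8
```

```bash
python3 -c "
from h import *
delta([.4683,-.1082,.089],-.35);print(get_obs()['grip_width'],get_obs()['grasp_force'])"
```

```text
pos [ 0.4682 -0.1079  0.0894] yaw -0.3514 q [ 0.54  0.2  -0.44  1.99  0.1   0.97 -1.87] dpos [0.0002 0.0003 0.0004] turn [ 0.0002 -0.0018 -0.0014] F [-1.73  0.01  7.19] M [-0.11  0.38  0.07] 3.575
0.2664420278730196 60.84138751029968
```

In the tool's units: 0.0045 m / 0.6 = 0.0075, 0.003 m / 0.6 = 0.005.

Emit:
move_arm --plan '[{"delta_pos": [0, 0, 0.0025], "turn": [0, 0, 0], "fingers": 1}, {"delta_pos": [0, 0, 0.005], "turn": [0, 0, 0], "fingers": 1}, {"delta_pos": [0, 0, 0.0075], "turn": [0, 0, 0], "fingers": 1}, {"delta_pos": [0, 0, 0.0075], "turn": [0, 0, 0], "fingers": 1}]'

```text
clock: 4.08
position: [0.4682, -0.1079, 0.0852]
ee_rot: [0.985, -0.175, 0.001, 0.0]
ft_force: [-3.0, -0.4, 11.9]
grip_width: 0.267
grasp_force: 61.3
```

In the tool's units: 0.0014 m / 0.6 = 0.0023.

Emit:
move_arm --plan '[{"delta_pos": [0, 0, 0.0023], "turn": [0, 0, 0], "fingers": 1}, {"delta_pos": [0, 0, 0.0023], "turn": [0, 0, 0], "fingers": 1}]'

```text
clock: 4.32
position: [0.4682, -0.1079, 0.0839]
ee_rot: [0.985, -0.175, 0.001, 0.0]
ft_force: [-3.8, 0.5, 12.0]
grip_width: 0.266
grasp_force: 61.5
```

```bash
python3 -c "
from h import *
for i in range(3): delta([.4683,-.1082,.089],-.35)"
```

```text
pos [ 0.4682 -0.1079  0.0839] yaw -0.3514 q [ 0.54  0.21 -0.44  1.99  0.11  0.96 -1.88] dpos [ 0.0002  0.0003 -0.0051] turn [ 0.0004 -0.0018 -0.0014] F [-3.81  0.47 12.02] M [0.08 0.86 0.01] 4.325
pos [ 0.4682 -0.1079  0.0839] yaw -0.3514 q [ 0.54  0.21 -0.44  1.99  0.11  0.96 -1.88] dpos [ 0.0002  0.0003 -0.0051] turn [ 0.0004 -0.0018 -0.0014] F [-3.81  0.47 12.02] M [0.08 0.86 0.01] 4.325
pos [ 0.4682 -0.1079  0.0839] yaw -0.3514 q [ 0.54  0.21 -0.44  1.99  0.11  0.96 -1.88] dpos [ 0.0002  0.0003 -0.0051] turn [ 0.0004 -0.0018 -0.0014] F [-3.81  0.47 12.02] M [0.08 0.86 0.01] 4.325
```

In the tool's units: -0.06 rad / 6.2832 = -0.0095.

Emit:
move_arm --plan '[{"delta_pos": [0, 0, 0], "turn": [0, 0, -0.0048], "fingers": 1}, {"delta_pos": [0, 0, 0], "turn": [0, 0, -0.0095], "fingers": 1}]'

```text
clock: 4.58
position: [0.4686, -0.1079, 0.0841]
ee_rot: [0.989, -0.145, 0.001, 0.0]
ft_force: [-2.2, -0.3, 13.6]
grip_width: 0.265
grasp_force: 61.6
```

```bash
python3 -c "
from h import *
delta([.4683,-.1082,.089],-.35)"
```

```text
pos [ 0.4686 -0.1079  0.0841] yaw -0.2907 q [ 0.54  0.21 -0.45  1.99  0.11  0.96 -1.82] dpos [-0.0002  0.0004 -0.0049] turn [ 0.0001 -0.0027  0.0593] F [-2.21 -0.27 13.6 ] M [ 0.11  0.51 -0.16] 4.575
```

In the tool's units: -0.12 rad / 6.2832 = -0.0191.

Emit:
move_arm --plan '[{"delta_pos": [0, 0, 0], "turn": [0, 0, -0.0095], "fingers": 1}, {"delta_pos": [0, 0, 0], "turn": [0, 0, -0.0191], "fingers": 1}]'

```text
clock: 4.82
position: [0.4691, -0.1078, 0.0843]
ee_rot: [0.996, -0.085, 0.002, 0.0]
ft_force: [-0.6, -0.0, 12.4]
grip_width: 0.265
grasp_force: 61.6
```

```bash
python3 -c "
from h import *
delta([.4683,-.1082,.089],-.35);c=camera('wrist');save(c,'w3.png')"
```

```text
pos [ 0.4691 -0.1078  0.0843] yaw -0.1696 q [ 0.56  0.21 -0.46  1.99  0.11  0.96 -1.7 ] dpos [-0.0007  0.0005 -0.0047] turn [ 0.     -0.0035  0.1804] F [-0.6  -0.04 12.41] M [ 0.17  0.23 -0.2 ] 4.825
```

View pics/w3.png

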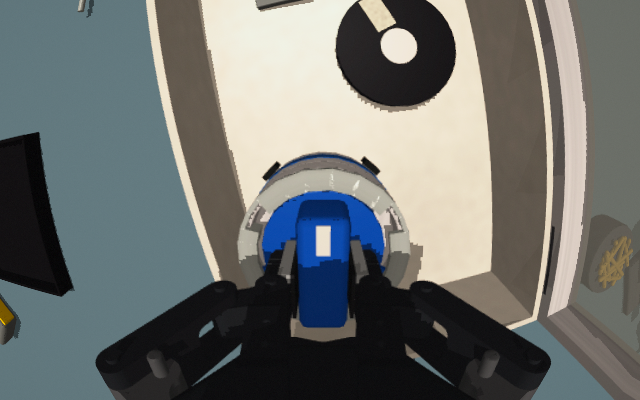

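Handle and gripper turn together. The canister's clips stay fixed relative to the box, and the torque is a steady 0.2 N m. I continue to turn.

In the tool's units: -0.5 rad / 6.2832 = -0.0796.

Emit:
move_arm --plan '[{"delta_pos": [0, 0, 0], "turn": [0, 0, -0.0159], "fingers": 1}, {"delta_pos": [0, 0, 0], "turn": [0, 0, -0.0318], "fingers": 1}, {"delta_pos": [0, 0, 0], "turn": [0, 0, -0.0477], "fingers": 1}, {"delta_pos": [0, 0, 0], "turn": [0, 0, -0.0637], "fingers": 1}, {"delta_pos": [0, 0, 0], "turn": [0, 0, -0.0796], "fingers": 1}]'

```text
clock: 5.5
position: [0.4693, -0.1077, 0.0844]
ee_rot: [0.986, 0.165, 0.002, 0.001]
ft_force: [-0.3, 0.8, 12.4]
grip_width: 0.268
grasp_force: 61.6
```

```bash
python3 -c "
from h import *
delta([.4683,-.1082,.084],.45)"
```

```text
pos [ 0.4693 -0.1077  0.0844] yaw 0.3318 q [ 0.61  0.22 -0.52  1.99  0.13  0.97 -1.21] dpos [-0.0011  0.0001  0.0004] turn [ 0.0023 -0.0032 -0.1182] F [-0.31  0.81 12.37] M [ 0.24  0.12 -0.19] 5.5
```

In the tool's units: -0.1 rad / 6.2832 = -0.0159.

Emit:
move_arm --plan '[{"delta_pos": [0, 0, 0], "turn": [0, 0, -0.008], "fingers": 1}, {"delta_pos": [0, 0, 0], "turn": [0, 0, -0.0159], "fingers": 1}]' --force 32

```text
clock: 5.75
position: [0.4693, -0.1077, 0.0843]
ee_rot: [0.977, 0.213, 0.002, 0.001]
ft_force: [-0.3, -0.0, 13.0]
grip_width: 0.265
grasp_force: 61.6
```

```bash
python3 -c "
from h import *
delta([.4683,-.1082,.084],.45)"
```

```text
pos [ 0.4693 -0.1077  0.0843] yaw 0.4302 q [ 0.62  0.22 -0.53  1.99  0.13  0.97 -1.12] dpos [-0.0011  0.      0.0003] turn [ 0.0025 -0.0032 -0.0198] F [-0.32 -0.04 13.  ] M [ 0.22  0.11 -0.12] 5.75
```

In the tool's units: -0.06 rad / 6.2832 = -0.0095.

Emit:
move_arm --plan '[{"delta_pos": [0, 0, 0], "turn": [0, 0, -0.0048], "fingers": 1}, {"delta_pos": [0, 0, 0], "turn": [0, 0, -0.0095], "fingers": 1}]'

```text
clock: 6.0
position: [0.4693, -0.1077, 0.0844]
ee_rot: [0.97, 0.242, 0.002, 0.001]
ft_force: [0.7, 1.3, 12.0]
grip_width: 0.266
grasp_force: 61.6
```

```bash
python3 -c "
from h import *
delta([.4683,-.1082,.084],.45);print(get_obs()['grasp_force'])"
```

```text
pos [ 0.4693 -0.1077  0.0844] yaw 0.4894 q [ 0.63  0.22 -0.54  1.99  0.14  0.97 -1.06] dpos [-0.0011 -0.0001  0.0004] turn [ 0.0026 -0.0031  0.0394] F [ 0.7   1.32 11.99] M [ 0.29  0.12 -0.13] 6.0
61.600481271743774
```

In the tool's units: -0.04 rad / 6.2832 = -0.0064.

Emit:
move_arm --plan '[{"delta_pos": [0, 0, 0], "turn": [0, 0, -0.0032], "fingers": 0.9}, {"delta_pos": [0, 0, 0], "turn": [0, 0, -0.0064], "fingers": 0.9}]' --force 30

```text
clock: 6.25
position: [0.4693, -0.1077, 0.0844]
ee_rot: [0.965, 0.261, 0.002, 0.001]
ft_force: [0.0, -0.1, 12.2]
grip_width: 0.265
grasp_force: 61.6
```

```bash
python3 -c "
from h import *
delta([.4683,-.1082,.084],.45);print(get_obs()['grasp_force'])"
```

```text
pos [ 0.4693 -0.1077  0.0844] yaw 0.5291 q [ 0.63  0.22 -0.54  1.99  0.14  0.97 -1.02] dpos [-0.0011 -0.0001  0.0004] turn [ 0.0026 -0.003   0.0791] F [ 0.   -0.14 12.22] M [ 0.29  0.05 -0.15] 6.25
61.59880042076111
```

In the tool's units: -0.0047 m / 0.6 = -0.0078, -0.004 m / 0.6 = -0.0067.

Emit:
move_arm --plan '[{"delta_pos": [0, 0, -0.0033], "turn": [0, 0, 0], "fingers": 1}, {"delta_pos": [0, 0, -0.0067], "turn": [0, 0, 0], "fingers": 1}, {"delta_pos": [0, 0, -0.0078], "turn": [0, 0, 0], "fingers": 1}]'

```text
clock: 6.62
position: [0.4693, -0.1077, 0.0889]
ee_rot: [0.965, 0.261, 0.002, 0.001]
ft_force: [2.4, 0.4, 7.8]
grip_width: 0.267
grasp_force: 61.1
```

```bash
python3 -c "
from h import *
delta([.4683,-.1082,.084],.45);print(get_obs()['grasp_force'])"
```

```text
pos [ 0.4693 -0.1077  0.0889] yaw 0.5287 q [ 0.63  0.21 -0.54  1.98  0.13  0.98 -1.02] dpos [-0.0011 -0.0001  0.0049] turn [ 0.0026 -0.003   0.0787] F [2.37 0.35 7.82] M [ 0.09 -0.27 -0.08] 6.625
61.14641189575195
```

In the tool's units: -0.001 m / 0.6 = -0.0017, -0.0005 m / 0.6 = -0.0008.

Emit:
move_arm --plan '[{"delta_pos": [0, 0, -0.0008], "turn": [0, 0, 0], "fingers": 1}, {"delta_pos": [0, 0, -0.0017], "turn": [0, 0, 0], "fingers": 1}]'

```text
clock: 6.88
position: [0.4693, -0.1077, 0.0896]
ee_rot: [0.965, 0.261, 0.002, 0.001]
ft_force: [3.9, -0.4, 2.4]
grip_width: 0.266
grasp_force: 60.2
```

```bash
python3 -c "
from h import *
delta([.4683,-.1082,.084],.45);print(get_obs()['grasp_force'])"
```

```text
pos [ 0.4693 -0.1077  0.0896] yaw 0.5287 q [ 0.63  0.21 -0.54  1.98  0.13  0.98 -1.02] dpos [-0.0011 -0.0001  0.0056] turn [ 0.0025 -0.0031  0.0787] F [ 3.93 -0.44  2.38] M [ 0.08 -0.79 -0.08] 6.875
60.18993079662323
```

In the tool's units: 0.0003 m / 0.6 = 0.0005, -0.06 rad / 6.2832 = -0.0095.

Emit:
move_arm --plan '[{"delta_pos": [0, 0, 0.0005], "turn": [0, 0, -0.0048], "fingers": 1}, {"delta_pos": [0, 0, 0.0005], "turn": [0, 0, -0.0095], "fingers": 1}]'

```text
clock: 7.12
position: [0.4688, -0.1076, 0.0891]
ee_rot: [0.957, 0.291, 0.001, 0.001]
ft_force: [0.5, 1.2, 7.5]
grip_width: 0.268
grasp_force: 61.0
```

```bash
python3 -c "
from h import *
delta([.4683,-.1082,.084],.45)"
```

```text
pos [ 0.4688 -0.1076  0.0891] yaw 0.5903 q [ 0.64  0.21 -0.55  1.98  0.13  0.98 -0.96] dpos [-0.0008  0.0002  0.0051] turn [ 0.002  -0.0022  0.1403] F [0.45 1.17 7.52] M [ 0.23 -0.23 -0.11] 7.125
```

In the tool's units: -0.0005 m / 0.6 = -0.0008, -0.06 rad / 6.2832 = -0.0095.

Emit:
move_arm --plan '[{"delta_pos": [0, 0, -0.0008], "turn": [0, 0, -0.0048], "fingers": 1}, {"delta_pos": [0, 0, -0.0008], "turn": [0, 0, -0.0095], "fingers": 1}]'

```text
clock: 7.38
position: [0.4686, -0.1076, 0.0895]
ee_rot: [0.948, 0.319, 0.001, 0.001]
ft_force: [0.2, -0.2, 7.2]
grip_width: 0.267
grasp_force: 60.9
```

```bash
python3 -c "
from h import *
delta([.4683,-.1082,.084],.45)"
```

```text
pos [ 0.4686 -0.1076  0.0895] yaw 0.6503 q [ 0.65  0.21 -0.56  1.98  0.14  0.98 -0.9 ] dpos [-0.0006  0.0003  0.0055] turn [ 0.0017 -0.0017  0.2003] F [ 0.21 -0.23  7.21] M [ 0.19 -0.14 -0.11] 7.375
```

In the tool's units: -0.001 m / 0.6 = -0.0017, -0.0006 m / 0.6 = -0.001.

Emit:
move_arm --plan '[{"delta_pos": [0, 0, -0.001], "turn": [0, 0, 0], "fingers": 1}, {"delta_pos": [0, 0, -0.0017], "turn": [0, 0, 0], "fingers": 1}]'

```text
clock: 7.62
position: [0.4685, -0.1076, 0.0898]
ee_rot: [0.948, 0.319, 0.001, 0.001]
ft_force: [7.6, -1.5, -3.0]
grip_width: 0.269
grasp_force: 59.6
```

```bash
python3 -c "
from h import *
delta([.4683,-.1082,.084],.45)"
```

```text
pos [ 0.4685 -0.1076  0.0898] yaw 0.6492 q [ 0.65  0.21 -0.56  1.98  0.14  0.98 -0.9 ] dpos [-0.0005  0.0004  0.0058] turn [ 0.0015 -0.0018  0.1992] F [ 7.59 -1.55 -2.98] M [ 0.03 -1.34  0.14] 7.625
```

In the tool's units: 0.0004 m / 0.6 = 0.0007, -0.06 rad / 6.2832 = -0.0095.

Emit:
move_arm --plan '[{"delta_pos": [0, 0, 0.0007], "turn": [0, 0, -0.0048], "fingers": 1}, {"delta_pos": [0, 0, 0.0007], "turn": [0, 0, -0.0095], "fingers": 1}]'

```text
clock: 7.88
position: [0.468, -0.1076, 0.0896]
ee_rot: [0.938, 0.348, 0.0, 0.0]
ft_force: [1.0, 0.7, 6.8]
grip_width: 0.267
grasp_force: 60.9
```

```bash
python3 -c "
from h import *
delta([.4683,-.1082,.084],.45)"
```

```text
pos [ 0.468  -0.1076  0.0896] yaw 0.7103 q [ 0.65  0.21 -0.57  1.98  0.14  0.98 -0.84] dpos [-0.0002  0.0006  0.0056] turn [ 0.0009 -0.0007  0.2603] F [0.97 0.69 6.76] M [ 0.11 -0.24 -0.15] 7.875
```

In the tool's units: -0.0006 m / 0.6 = -0.001, -0.0004 m / 0.6 = -0.0007, -0.06 rad / 6.2832 = -0.0095.

Emit:
move_arm --plan '[{"delta_pos": [0, 0, -0.0007], "turn": [0, 0, -0.0048], "fingers": 1}, {"delta_pos": [0, 0, -0.001], "turn": [0, 0, -0.0095], "fingers": 1}]'

```text
clock: 8.12
position: [0.4676, -0.1076, 0.0897]
ee_rot: [0.927, 0.376, 0.0, 0.0]
ft_force: [1.4, 0.1, 3.8]
grip_width: 0.267
grasp_force: 60.5
```

```bash
python3 -c "
from h import *
delta([.4683,-.1082,.084],.45)"
```

```text
pos [ 0.4676 -0.1076  0.0897] yaw 0.7704 q [ 0.66  0.21 -0.57  1.98  0.14  0.98 -0.78] dpos [0.0001 0.0009 0.0057] turn [ 3.000e-04 -1.000e-04  3.204e-01] F [1.38 0.09 3.77] M [ 0.07 -0.32 -0.2 ] 8.125
```

In the tool's units: -0.06 rad / 6.2832 = -0.0095.

Emit:
move_arm --plan '[{"delta_pos": [0, 0, 0], "turn": [0, 0, -0.0048], "fingers": 1}, {"delta_pos": [0, 0, 0], "turn": [0, 0, -0.0095], "fingers": 1}]'

```text
clock: 8.38
position: [0.4674, -0.1077, 0.0897]
ee_rot: [0.915, 0.403, -0.0, 0.0]
ft_force: [1.1, 0.3, 7.0]
grip_width: 0.267
grasp_force: 60.9
```

```bash
python3 -c "
from h import *
delta([.4683,-.1082,.084],.45)"
```

```text
pos [ 0.4674 -0.1077  0.0897] yaw 0.8307 q [ 0.67  0.22 -0.58  1.98  0.14  0.98 -0.72] dpos [0.0002 0.001  0.0057] turn [1.000e-04 3.000e-04 3.807e-01] F [1.11 0.25 6.95] M [ 0.12 -0.05 -0.11] 8.375
```

In the tool's units: -0.001 m / 0.6 = -0.0017, -0.0005 m / 0.6 = -0.0008.

Emit:
move_arm --plan '[{"delta_pos": [0, 0, -0.0008], "turn": [0, 0, 0], "fingers": 1}, {"delta_pos": [0, 0, -0.0017], "turn": [0, 0, 0], "fingers": 1}]'

```text
clock: 8.62
position: [0.4674, -0.1076, 0.0907]
ee_rot: [0.915, 0.403, -0.0, 0.0]
ft_force: [0.3, -0.1, 5.9]
grip_width: 0.267
grasp_force: 60.7
```

```bash
python3 -c "
from h import *
delta([.4683,-.1082,.084],.45)"
```

```text
pos [ 0.4674 -0.1076  0.0907] yaw 0.83 q [ 0.67  0.21 -0.58  1.98  0.14  0.98 -0.72] dpos [0.0002 0.001  0.0067] turn [2.0e-04 3.0e-04 3.8e-01] F [ 0.26 -0.12  5.92] M [ 0.05 -0.12  0.03] 8.625
```

The cover rose 1 mm while the spring kept pushing at 6 N, so the lugs are in the gaps. I lift further.

In the tool's units: -0.003 m / 0.6 = -0.005, -0.001 m / 0.6 = -0.0017.

Emit:
move_arm --plan '[{"delta_pos": [0, 0, -0.0017], "turn": [0, 0, 0], "fingers": 1}, {"delta_pos": [0, 0, -0.0033], "turn": [0, 0, 0], "fingers": 1}, {"delta_pos": [0, 0, -0.005], "turn": [0, 0, 0], "fingers": 1}]'

```text
clock: 9.0
position: [0.4674, -0.1076, 0.0934]
ee_rot: [0.915, 0.403, -0.0, -0.0]
ft_force: [2.3, -0.6, 0.1]
grip_width: 0.267
grasp_force: 60.1
```

```bash
python3 -c "
from h import *
delta([.4683,-.1082,.084],.45)"
```

```text
pos [ 0.4674 -0.1076  0.0934] yaw 0.8292 q [ 0.67  0.21 -0.58  1.98  0.14  0.99 -0.72] dpos [0.0002 0.0011 0.0094] turn [-1.000e-04  2.000e-04  3.792e-01] F [ 2.26 -0.59  0.13] M [-0.03 -0.54  0.15] 9.0
```

In the tool's units: -0.003 m / 0.6 = -0.005, -0.0015 m / 0.6 = -0.0025, -0.04 rad / 6.2832 = -0.0064.

Emit:
move_arm --plan '[{"delta_pos": [0, 0, 0], "turn": [0, 0, -0.0064], "fingers": 1}, {"delta_pos": [0, 0, -0.0025], "turn": [0, 0, -0.0064], "fingers": 1}, {"delta_pos": [0, 0, -0.005], "turn": [0, 0, -0.0064], "fingers": 1}]'

```text
clock: 9.38
position: [0.4668, -0.1075, 0.0961]
ee_rot: [0.907, 0.421, -0.001, -0.0]
ft_force: [-0.3, 0.7, -0.9]
grip_width: 0.267
grasp_force: 59.8
```

```bash
python3 -c "
from h import *
delta([.4683,-.1082,.084],.45)"
```

```text
pos [ 0.4668 -0.1075  0.0961] yaw 0.8681 q [ 0.67  0.21 -0.59  1.98  0.14  1.   -0.68] dpos [0.0004 0.0016 0.0121] turn [-0.0011  0.001   0.4181] F [-0.28  0.73 -0.86] M [ 0.05 -0.03 -0.02] 9.375
```

In the tool's units: -0.11 m / 0.6 = -0.1833, -0.07 m / 0.6 = -0.1167, -0.02 rad / 6.2832 = -0.0032.

Emit:
move_arm --plan '[{"delta_pos": [0, 0, -0.01], "turn": [0, 0, -0.0032], "fingers": 1}, {"delta_pos": [0, 0, -0.025], "turn": [0, 0, -0.0032], "fingers": 1}, {"delta_pos": [0, 0, -0.0583], "turn": [0, 0, -0.0032], "fingers": 1}, {"delta_pos": [0, 0, -0.1167], "turn": [0, 0, -0.0032], "fingers": 1}, {"delta_pos": [0, 0, -0.1833], "turn": [0, 0, -0.0032], "fingers": 1}, {"delta_pos": [0, 0, -0.1833], "turn": [0, 0, -0.0032], "fingers": 1}]'

```text
clock: 10.12
position: [0.4692, -0.1077, 0.21]
ee_rot: [0.903, 0.43, 0.002, 0.002]
ft_force: [0.7, 0.4, -2.3]
grip_width: 0.275
grasp_force: 59.9
```

```bash
python3 -c "
from h import *
delta([.5245,.25,.09],.87);c=camera('wrist');save(c,'w4.png')"
```

```text
pos [ 0.4692 -0.1077  0.21  ] yaw 0.8888 q [ 0.71  0.07 -0.6   1.85  0.04  1.23 -0.58] dpos [ 0.3123 -0.1833  0.1196] turn [ 0.0056 -0.0019  0.0188] F [ 0.68  0.44 -2.33] M [ 0.05  0.   -0.03] 10.125
```

View pics/w4.png

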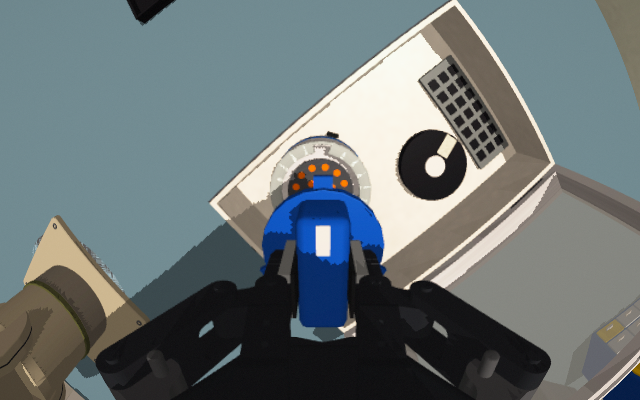

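The cover at (323,260) is held level and clear of the canister, and orange desiccant shows below it. On to the tray.

In the tool's units: 0.312 m / 0.6 = 0.52, 0.07 m / 0.6 = 0.1167.

Emit:
move_arm --plan '[{"delta_pos": [0.0333, -0.02, 0], "turn": [0, 0, 0], "fingers": 1}, {"delta_pos": [0.1, -0.0583, 0], "turn": [0, 0, 0], "fingers": 1}, {"delta_pos": [0.1667, -0.0983, 0], "turn": [0, 0, 0], "fingers": 1}, {"delta_pos": [0.2333, -0.1367, 0], "turn": [0, 0, 0], "fingers": 1}, {"delta_pos": [0.3, -0.1767, 0], "turn": [0, 0, 0], "fingers": 1}, {"delta_pos": [0.3667, -0.215, 0], "turn": [0, 0, 0], "fingers": 1}, {"delta_pos": [0.4333, -0.255, 0], "turn": [0, 0, 0], "fingers": 1}, {"delta_pos": [0.4917, -0.2883, 0.05], "turn": [0, 0, 0], "fingers": 1}, {"delta_pos": [0.52, -0.305, 0.1167], "turn": [0, 0, 0], "fingers": 1}, {"delta_pos": [0.52, -0.305, 0.1833], "turn": [0, 0, 0], "fingers": 1}, {"delta_pos": [0.52, -0.305, 0.2333], "turn": [0, 0, 0], "fingers": 1}, {"delta_pos": [0.52, -0.305, 0.25], "turn": [0, 0, 0], "fingers": 1}]'

```text
clock: 11.68
position: [0.5204, 0.2493, 0.0539]
ee_rot: [0.903, 0.43, -0.002, -0.0]
ft_force: [-0.0, 0.0, -0.9]
grip_width: 0.268
grasp_force: 59.7
```

```bash
python3 -c "
from h import *
delta([.5245,.25,.036],.87)"
```

```text
pos [0.5204 0.2493 0.0539] yaw 0.8892 q [ 0.08  0.53 -0.76  1.75  0.41  1.04 -1.5 ] dpos [0.0032 0.0027 0.0178] turn [-0.0023  0.0038  0.0192] F [-0.01  0.02 -0.91] M [ 0.04 -0.02 -0.01] 11.675
```

In the tool's units: 0.015 m / 0.6 = 0.025, 0.012 m / 0.6 = 0.02.

Emit:
move_arm --plan '[{"delta_pos": [0, 0, 0.01], "turn": [0, 0, 0], "fingers": 1}, {"delta_pos": [0, 0, 0.02], "turn": [0, 0, 0], "fingers": 1}, {"delta_pos": [0, 0, 0.025], "turn": [0, 0, 0], "fingers": 1}, {"delta_pos": [0, 0, 0.025], "turn": [0, 0, 0], "fingers": 1}]'

```text
clock: 12.18
position: [0.5223, 0.25, 0.0418]
ee_rot: [0.903, 0.43, 0.0, 0.0]
ft_force: [0.2, 0.1, -1.0]
grip_width: 0.268
grasp_force: 59.7
```

```bash
python3 -c "
from h import *
delta([.5245,.25,.036],.87)"
```

```text
pos [0.5223 0.25   0.0418] yaw 0.8887 q [ 0.07  0.54 -0.75  1.75  0.43  1.01 -1.51] dpos [0.0014 0.0017 0.0058] turn [ 0.0004 -0.0003  0.0187] F [ 0.2   0.14 -0.99] M [ 0.05 -0.02 -0.01] 12.175
```

In the tool's units: 0.0085 m / 0.6 = 0.0142, 0.007 m / 0.6 = 0.0117.

Emit:
move_arm --plan '[{"delta_pos": [0, 0, 0.0033], "turn": [0, 0, 0], "fingers": 1}, {"delta_pos": [0, 0, 0.0083], "turn": [0, 0, 0], "fingers": 1}, {"delta_pos": [0, 0, 0.0117], "turn": [0, 0, 0], "fingers": 1}, {"delta_pos": [0, 0, 0.0142], "turn": [0, 0, 0], "fingers": 1}, {"delta_pos": [0, 0, 0.0142], "turn": [0, 0, 0], "fingers": 1}]'

```text
clock: 12.8
position: [0.5221, 0.25, 0.0329]
ee_rot: [0.903, 0.43, -0.0, 0.0]
ft_force: [-0.8, -0.1, -2.5]
grip_width: 0.27
grasp_force: 59.7
```

```bash
python3 -c "
from h import *
delta([.5245,.25,.0325],.87)"
```

```text
pos [0.5221 0.25   0.0329] yaw 0.8888 q [ 0.07  0.56 -0.74  1.76  0.44  1.   -1.52] dpos [0.0015 0.0019 0.0004] turn [0.     0.0001 0.0188] F [-0.76 -0.14 -2.52] M [ 0.03  0.03 -0.02] 12.8
```

In the tool's units: 0.001 m / 0.6 = 0.0017, 0.0005 m / 0.6 = 0.0008.

Emit:
move_arm --plan '[{"delta_pos": [0, 0, 0.0008], "turn": [0, 0, 0], "fingers": 1}, {"delta_pos": [0, 0, 0.0017], "turn": [0, 0, 0], "fingers": 1}, {"delta_pos": [0, 0, 0.0017], "turn": [0, 0, 0], "fingers": 1}]'

```text
clock: 13.18
position: [0.5221, 0.25, 0.0327]
ee_rot: [0.903, 0.43, 0.0, 0.0]
ft_force: [-3.3, -3.9, 7.7]
grip_width: 0.272
grasp_force: 61.0
```

Emit:
move_arm --plan '[{"delta_pos": [0, 0, -0.0007], "turn": [0, 0, 0], "fingers": 0.65}, {"delta_pos": [0, 0, -0.0007], "turn": [0, 0, 0], "fingers": 0.5}, {"delta_pos": [0, 0, -0.0007], "turn": [0, 0, 0], "fingers": 0.4}, {"delta_pos": [0, 0, -0.0007], "turn": [0, 0, 0], "fingers": 0.4}, {"delta_pos": [0, 0, -0.0167], "turn": [0, 0, 0], "fingers": 0.4}, {"delta_pos": [0, 0, -0.0667], "turn": [0, 0, 0], "fingers": 0.4}, {"delta_pos": [0, 0, -0.15], "turn": [0, 0, 0], "fingers": 0.4}, {"delta_pos": [0, 0, -0.25], "turn": [0, 0, 0], "fingers": 0.4}, {"delta_pos": [0, 0, -0.35], "turn": [0, 0, 0], "fingers": 0.4}, {"delta_pos": [0, 0, -0.45], "turn": [0, 0, 0], "fingers": 0.4}, {"delta_pos": [0, 0, -0.55], "turn": [0, 0, 0], "fingers": 0.4}, {"delta_pos": [0, 0, -0.6167], "turn": [0, 0, 0], "fingers": 0.4}]'

```text
clock: 14.68
position: [0.5217, 0.2504, 0.4058]
ee_rot: [0.903, 0.43, 0.002, 0.0]
ft_force: [0.6, 0.9, -1.0]
grip_width: 0.6
grasp_force: 0.0
```

```bash
python3 - <<'E'
from h import *
c=camera('top');save(c,'top1.png');P=pts(c);Z=P[...,2];hsv=cv2.cvtColor(c['color'],cv2.COLOR_RGB2HSV)
b=(hsv[...,0]>95)&(hsv[...,0]<125)&(hsv[...,1]>120)&(abs(P[...,0]-.52)<.09)&(abs(P[...,1]-.25)<.09)
print(b.sum(),P[b].mean(0),np.percentile(Z[b],[2,10,25,50,75,90,98]).round(4))
delta([.538,-.276,.42],1.598)
E
```

```text
<stdin>:4: RuntimeWarning: Mean of empty slice.
  ret = um.true_divide(
Traceback (most recent call last):
IndexError: index -1 is out of bounds for axis 0 with size 0
```

```bash
python3 - <<'E'
from h import *
o=get_obs();c=camera('wrist');D,C,P=wrays(o,c);Z=P[...,2];hsv=cv2.cvtColor(c['color'],cv2.COLOR_RGB2HSV)
b=(hsv[...,0]>95)&(hsv[...,0]<125)&(hsv[...,1]>120)&(abs(P[...,0]-.52)<.09)&(abs(P[...,1]-.25)<.09)
print(b.sum(),np.median(P[b],0),np.percentile(Z[b],[2,10,25,50,75,90,98]).round(4))
delta([.5385,-.2765,.40],.0275)
E
```

```text
1325 [0.52214598 0.24944636 0.01340422] [0.0042 0.0087 0.012  0.0134 0.0438 0.045  0.0462]
pos [0.5224 0.2511 0.4073] yaw 0.8893 q [ 0.13  0.3  -0.86  1.25  0.22  1.68 -1.36] dpos [-0.3997  0.3449  0.0057] turn [-0.     -0.0074  0.8618] F [0.28 0.43 0.53] M [ 0.01 -0.01  0.02] 14.775
```

The cover lies flat in the tray: disc top at 12–13 mm, handle top at 44 mm. Next is the lid bar.

In the tool's units: -0.4 m / 0.6 = -0.6667, 0.13 m / 0.6 = 0.2167, 0.86 rad / 6.2832 = 0.1369.

Emit:
move_arm --plan '[{"delta_pos": [-0.05, 0.0433, 0], "turn": [0, 0, 0.0127], "fingers": 0.4}, {"delta_pos": [-0.1167, 0.1, 0], "turn": [0, 0, 0.0255], "fingers": 0.4}, {"delta_pos": [-0.1833, 0.1583, 0], "turn": [0, 0, 0.0414], "fingers": 0.4}, {"delta_pos": [-0.25, 0.2167, 0], "turn": [0, 0, 0.0573], "fingers": 0.4}, {"delta_pos": [-0.3167, 0.2733, 0], "turn": [0, 0, 0.0732], "fingers": 0.4}, {"delta_pos": [-0.3833, 0.3317, 0], "turn": [0, 0, 0.0891], "fingers": 0.4}, {"delta_pos": [-0.45, 0.3883, 0], "turn": [0, 0, 0.105], "fingers": 0.4}, {"delta_pos": [-0.5167, 0.4467, 0], "turn": [0, 0, 0.121], "fingers": 0.4}, {"delta_pos": [-0.5833, 0.5033, 0], "turn": [0, 0, 0.1369], "fingers": 0.4}, {"delta_pos": [-0.6333, 0.5467, 0], "turn": [0, 0, 0.1369], "fingers": 0.4}, {"delta_pos": [-0.6667, 0.575, 0], "turn": [0, 0, 0.1369], "fingers": 0.4}, {"delta_pos": [-0.6667, 0.575, 0], "turn": [0, 0, 0.1369], "fingers": 0.4}]'

```text
clock: 16.27
position: [0.5374, -0.2795, 0.4013]
ee_rot: [1.0, 0.013, -0.0, -0.0]
ft_force: [-0.6, 0.6, -0.9]
grip_width: 0.595
grasp_force: 0.0
```

```bash
python3 - <<'E'
from h import *
o=get_obs();c=camera('wrist');save(c,'w5.png');D,C,P=wrays(o,c);Z=P[...,2];hsv=cv2.cvtColor(c['color'],cv2.COLOR_RGB2HSV)
k=(hsv[...,2]<70)&(Z>.295)&(Z<.33)&(abs(P[...,0]-.5385)<.1)&(abs(P[...,1]+.2765)<.03)
Q=P[k];print(k.sum(),np.median(Q,0),np.percentile(Q,[2,98],axis=0))
print(cv2.fitLine(Q[:,:2].astype(np.float32),cv2.DIST_HUBER,0,.01,.01).ravel())
delta([.5385,-.2765,.305],.0275)
E
```

```text
2430 [ 0.54369167 -0.27871635  0.31879212] [[ 0.47479288 -0.28486984  0.31460451]
 [ 0.59883446 -0.27294089  0.32046618]]
[ 0.9996434   0.02670334  0.54149085 -0.27874967]
pos [ 0.5379 -0.2776  0.4017] yaw 0.0291 q [ 0.74  0.29 -0.45  1.2   0.13  1.67 -1.23] dpos [ 0.0007 -0.0009  0.0967] turn [-0.001   0.0002  0.0016] F [-0.58  0.98 -0.22] M [-0.   -0.04  0.03] 16.325
```

View pics/w5.png

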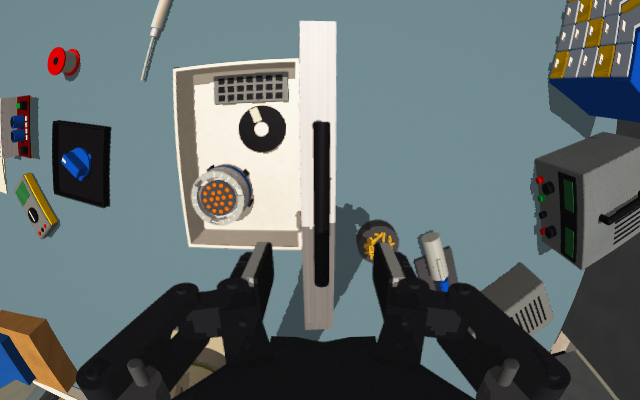

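The bar at (321,200) is centred between the fingers, and the cover sits handle up in the tray at (75,163). I descend and grip.

In the tool's units: 0.097 m / 0.6 = 0.1617, 0.075 m / 0.6 = 0.125.

Emit:
move_arm --plan '[{"delta_pos": [0, 0, 0.0667], "turn": [0, 0, 0], "fingers": 0.4}, {"delta_pos": [0, 0, 0.125], "turn": [0, 0, 0], "fingers": 0.4}, {"delta_pos": [0, 0, 0.1617], "turn": [0, 0, 0], "fingers": 0.4}, {"delta_pos": [0, 0, 0.1617], "turn": [0, 0, 0], "fingers": 0.6}, {"delta_pos": [0, 0, 0.1617], "turn": [0, 0, 0], "fingers": 0.8}, {"delta_pos": [0, 0, 0.1617], "turn": [0, 0, 0], "fingers": 1}, {"delta_pos": [0, 0, 0.1617], "turn": [0, 0, 0], "fingers": 1}, {"delta_pos": [0, 0, 0.1617], "turn": [0, 0, 0], "fingers": 1}]' --force 35

```text
clock: 17.32
position: [0.5385, -0.278, 0.3067]
ee_rot: [1.0, 0.014, 0.001, 0.001]
ft_force: [1.0, -0.2, 5.9]
grip_width: 0.125
grasp_force: 34.4
```

```bash
cat > lid.py <<'E'
from h import *
import sys
# bar offsets for theta list, relative to the current TCP, in tool axes
ths=[float(a) for a in sys.argv[1:]]
o=get_obs();r=.2405;y=.0275;H=np.array([.5378,-.2445,.075])
R=Ro.from_quat(o['ee_rot']);n=np.array([-np.sin(y),np.cos(y),0]);g=o['position']+R.apply([0,0,-.008])-H
h,z=g@n,g[2];print('grasp h,z',h.round(4),z.round(4),'r',np.hypot(h,z).round(4),'theta',(np.arctan2(z,h)-.0624).round(4))
for t in ths:
    p=H+n*r*np.cos(t+.0624)+[0,0,r*np.sin(t+.0624)];d=R.inv().apply(p-(g+H));print(t,d.round(4))
delta(o['position'],y);print(o['grip_width'],o['grasp_force'])
E
python3 lid.py 1.6 1.55 1.5 1.45 1.4 1.35 1.3 1.25 1.2 1.15 1.1
```

```text
grasp h,z -0.0335 0.2397 r 0.242 theta 1.6473
1.6 [ 0.0002 -0.0115  0.0002]
1.55 [ 0.0003 -0.0235 -0.0006]
1.5 [ 0.0003 -0.0355 -0.0008]
1.45 [ 0.0003 -0.0476 -0.0005]
1.4 [ 0.0003 -0.0595  0.0005]
1.35 [ 0.0003 -0.0715  0.0021]
1.3 [ 0.0003 -0.0833  0.0043]
1.25 [ 0.0003 -0.095   0.0071]
1.2 [ 0.0003 -0.1065  0.0104]
1.15 [ 0.0004 -0.1179  0.0143]
1.1 [ 0.0004 -0.1291  0.0188]
pos [ 0.5385 -0.278   0.3067] yaw 0.0289 q [ 0.76  0.3  -0.45  1.4   0.13  1.48 -1.23] dpos [0. 0. 0.] turn [ 0.0013 -0.0027  0.0014] F [ 1.01 -0.24  5.9 ] M [ 0.09 -0.08  0.01] 17.325
0.12516798378097824 34.354782700538635
```

In the tool's units: -0.1179 m / 0.6 = -0.1965, -0.1065 m / 0.6 = -0.1775.

Emit:
move_arm --plan '[{"delta_pos": [0, -0.0083, -0.0008], "turn": [0, 0, 0], "fingers": 1}, {"delta_pos": [0, -0.0192, -0.0022], "turn": [0, 0, 0], "fingers": 1}, {"delta_pos": [0, -0.0392, -0.0033], "turn": [0, 0, 0], "fingers": 1}, {"delta_pos": [0, -0.0592, -0.0037], "turn": [0, 0, 0], "fingers": 1}, {"delta_pos": [0, -0.0793, -0.0032], "turn": [0, 0, 0], "fingers": 1}, {"delta_pos": [0, -0.0992, -0.0017], "turn": [0, 0, 0], "fingers": 1}, {"delta_pos": [0, -0.1192, 0.001], "turn": [0, 0, 0], "fingers": 1}, {"delta_pos": [0, -0.1388, 0.0047], "turn": [0, 0, 0], "fingers": 1}, {"delta_pos": [0, -0.1583, 0.0093], "turn": [0, 0, 0], "fingers": 1}, {"delta_pos": [0, -0.1775, 0.0148], "turn": [0, 0, 0], "fingers": 1}, {"delta_pos": [0, -0.1965, 0.0213], "turn": [0, 0, 0], "fingers": 1}, {"delta_pos": [0, -0.1965, 0.0213], "turn": [0, 0, 0], "fingers": 1}]' --force 40

```text
clock: 18.82
position: [0.5349, -0.1579, 0.2921]
ee_rot: [1.0, 0.016, 0.0, -0.001]
ft_force: [5.7, 2.1, 2.4]
grip_width: 0.12
grasp_force: 42.1
```

```bash
python3 lid.py 1.1 1.05 1.0 .95 .9 .85 .8 .75 .7 .65
```

```text
grasp h,z 0.0867 0.2251 r 0.2412 theta 1.1409
1.1 [ 0.0006 -0.0088  0.0044]
1.05 [ 0.0006 -0.0197  0.0095]
1.0 [ 0.0006 -0.0304  0.0151]
0.95 [ 0.0007 -0.0407  0.0212]
0.9 [ 0.0007 -0.0508  0.0278]
0.85 [ 0.0007 -0.0604  0.035 ]
0.8 [ 0.0008 -0.0697  0.0426]
0.75 [ 0.0008 -0.0787  0.0506]
0.7 [ 0.0008 -0.0872  0.0591]
0.65 [ 0.0008 -0.0953  0.068 ]
pos [ 0.5349 -0.1579  0.2921] yaw 0.0313 q [ 0.66  0.2  -0.53  1.54  0.1   1.42 -1.41] dpos [0. 0. 0.] turn [-0.0012 -0.0009  0.0038] F [5.66 2.05 2.4 ] M [ 0.28 -1.09 -0.04] 18.825
0.12005966481682068 42.097599506378174
```

Emit:
move_arm --plan '[{"delta_pos": [0.0008, -0.0147, 0.006], "turn": [0, 0, 0], "fingers": 1}, {"delta_pos": [0.0017, -0.0328, 0.0145], "turn": [0, 0, 0], "fingers": 1}, {"delta_pos": [0.0017, -0.0507, 0.0238], "turn": [0, 0, 0], "fingers": 1}, {"delta_pos": [0.0017, -0.0678, 0.034], "turn": [0, 0, 0], "fingers": 1}, {"delta_pos": [0.0017, -0.0847, 0.045], "turn": [0, 0, 0], "fingers": 1}, {"delta_pos": [0.0017, -0.1007, 0.057], "turn": [0, 0, 0], "fingers": 1}, {"delta_pos": [0.0017, -0.1162, 0.0697], "turn": [0, 0, 0], "fingers": 1}, {"delta_pos": [0.0017, -0.1312, 0.083], "turn": [0, 0, 0], "fingers": 1}, {"delta_pos": [0.0017, -0.1453, 0.0972], "turn": [0, 0, 0], "fingers": 1}, {"delta_pos": [0.0017, -0.1453, 0.0972], "turn": [0, 0, 0], "fingers": 1}]'

```text
clock: 20.08
position: [0.5327, -0.0718, 0.2329]
ee_rot: [1.0, 0.015, -0.0, -0.0]
ft_force: [-0.3, 4.0, 0.2]
grip_width: 0.12
grasp_force: 44.2
```

```bash
python3 lid.py .65 .6 .55 .5 .45 .4 .35 .3 .25 .2 .15
```

```text
grasp h,z 0.1728 0.1659 r 0.2395 theta 0.7027
0.65 [ 0.0004 -0.0092  0.0087]
0.6 [ 0.0004 -0.0168  0.018 ]
0.55 [ 0.0005 -0.024   0.0277]
0.5 [ 0.0005 -0.0306  0.0377]
0.45 [ 0.0005 -0.0368  0.048 ]
0.4 [ 0.0006 -0.0424  0.0586]
0.35 [ 0.0006 -0.0475  0.0695]
0.3 [ 0.0006 -0.052   0.0807]
0.25 [ 0.0006 -0.056   0.092 ]
0.2 [ 0.0006 -0.0594  0.1036]
0.15 [ 0.0007 -0.0622  0.1152]
pos [ 0.5327 -0.0718  0.2329] yaw 0.0302 q [ 0.57  0.19 -0.59  1.68  0.11  1.3  -1.58] dpos [0. 0. 0.] turn [-0.001   0.001   0.0027] F [-0.31  4.03  0.22] M [ 0.47 -0.02 -0.01] 20.075
0.11996800281645331 44.20422971248627
```

In the tool's units: 0.1036 m / 0.6 = 0.1727, -0.0586 m / 0.6 = -0.0977.

Emit:
move_arm --plan '[{"delta_pos": [0, -0.0142, 0.015], "turn": [0, 0, 0], "fingers": 1}, {"delta_pos": [0, -0.0267, 0.0305], "turn": [0, 0, 0], "fingers": 1}, {"delta_pos": [0, -0.0387, 0.0467], "turn": [0, 0, 0], "fingers": 1}, {"delta_pos": [0, -0.0497, 0.0633], "turn": [0, 0, 0], "fingers": 1}, {"delta_pos": [0, -0.06, 0.0805], "turn": [0, 0, 0], "fingers": 1}, {"delta_pos": [0, -0.0693, 0.0982], "turn": [0, 0, 0], "fingers": 1}, {"delta_pos": [0, -0.0778, 0.1163], "turn": [0, 0, 0], "fingers": 1}, {"delta_pos": [0, -0.0853, 0.135], "turn": [0, 0, 0], "fingers": 1}, {"delta_pos": [0, -0.092, 0.1538], "turn": [0, 0, 0], "fingers": 1}, {"delta_pos": [0, -0.0977, 0.1727], "turn": [0, 0, 0], "fingers": 1}, {"delta_pos": [0, -0.0977, 0.1727], "turn": [0, 0, 0], "fingers": 1}]'

```text
clock: 21.45
position: [0.5311, -0.0131, 0.1289]
ee_rot: [1.0, 0.015, -0.0, -0.001]
ft_force: [0.6, 6.8, -2.1]
grip_width: 0.12
grasp_force: 46.8
```

```bash
python3 lid.py .2 .17 .14 .11 .08 .06 .04 .02 0
```

```text
grasp h,z 0.2314 0.0619 r 0.2396 theta 0.199
0.2 [ 0.0003 -0.0008 -0.0005]
0.17 [ 0.0003 -0.0026  0.0065]
0.14 [ 0.0003 -0.0041  0.0136]
0.11 [ 0.0003 -0.0055  0.0207]
0.08 [ 0.0003 -0.0066  0.0278]
0.06 [ 0.0003 -0.0072  0.0326]
0.04 [ 0.0004 -0.0077  0.0373]
0.02 [ 0.0004 -0.0082  0.0421]
0.0 [ 0.0004 -0.0085  0.0469]
pos [ 0.5311 -0.0131  0.1289] yaw 0.0299 q [ 0.48  0.28 -0.61  1.82  0.18  1.1  -1.74] dpos [0. 0. 0.] turn [-0.0014  0.0003  0.0024] F [ 0.63  6.82 -2.11] M [ 0.98 -0.03 -0.02] 21.45
0.1204156878318246 46.847636103630066
```

In the tool's units: 0.04 m / 0.6 = 0.0667, 0.0373 m / 0.6 = 0.0622.

Emit:
move_arm --plan '[{"delta_pos": [0, -0.0043, 0.0108], "turn": [0, 0, 0], "fingers": 1}, {"delta_pos": [0, -0.0068, 0.0227], "turn": [0, 0, 0], "fingers": 1}, {"delta_pos": [0, -0.0092, 0.0345], "turn": [0, 0, 0], "fingers": 1}, {"delta_pos": [0, -0.011, 0.0463], "turn": [0, 0, 0], "fingers": 1}, {"delta_pos": [0, -0.012, 0.0543], "turn": [0, 0, 0], "fingers": 1}, {"delta_pos": [0, -0.0128, 0.0622], "turn": [0, 0, 0], "fingers": 1}, {"delta_pos": [0, -0.0133, 0.0667], "turn": [0, 0, 0], "fingers": 1}, {"delta_pos": [0, -0.0133, 0.0667], "turn": [0, 0, 0], "fingers": 1}]'

```text
clock: 22.45
position: [0.5309, -0.0054, 0.0895]
ee_rot: [1.0, 0.015, 0.0, -0.001]
ft_force: [1.3, 7.1, -3.2]
grip_width: 0.128
grasp_force: 47.8
```

```bash
python3 lid.py .02 0
```

```text
grasp h,z 0.2392 0.0225 r 0.2403 theta 0.0313
0.02 [ 0.0003 -0.0005  0.0027]
0.0 [ 0.0003 -0.0008  0.0075]
pos [ 0.5309 -0.0054  0.0895] yaw 0.0295 q [ 0.45  0.33 -0.6   1.85  0.22  1.02 -1.78] dpos [0. 0. 0.] turn [-0.0013 -0.0001  0.002 ] F [ 1.27  7.13 -3.19] M [ 1.1  -0.13 -0.1 ] 22.45
0.12793674453693177 47.794893980026245
```

In the tool's units: 0.0054 m / 0.6 = 0.009, -0.0005 m / 0.6 = -0.0008.

Emit:
move_arm --plan '[{"delta_pos": [0, -0.0005, 0.002], "turn": [0, 0, 0], "fingers": 1}, {"delta_pos": [0, -0.0007, 0.004], "turn": [0, 0, 0], "fingers": 1}, {"delta_pos": [0, -0.0008, 0.006], "turn": [0, 0, 0], "fingers": 1}, {"delta_pos": [0, -0.001, 0.008], "turn": [0, 0, 0], "fingers": 1}, {"delta_pos": [0, -0.001, 0.009], "turn": [0, 0, 0], "fingers": 1}, {"delta_pos": [0, -0.001, 0.009], "turn": [0, 0, 0], "fingers": 1}]'

```text
clock: 23.2
position: [0.531, -0.0048, 0.0844]
ee_rot: [1.0, 0.015, 0.0, -0.001]
ft_force: [-1.1, 6.3, -0.8]
grip_width: 0.123
grasp_force: 48.1
```

```bash
python3 lid.py .02 0
```

```text
grasp h,z 0.2398 0.0174 r 0.2404 theta 0.0099
0.02 [ 0.0003  0.0001 -0.0024]
0.0 [ 0.0003 -0.0003  0.0024]
pos [ 0.531  -0.0048  0.0844] yaw 0.0296 q [ 0.45  0.34 -0.6   1.86  0.22  1.01 -1.79] dpos [0. 0. 0.] turn [-0.001  -0.0001  0.0021] F [-1.1   6.29 -0.83] M [0.89 0.15 0.04] 23.2
0.1225217943400491 48.09393346309662
```

In the tool's units: 0.002 m / 0.6 = 0.0033, -0.0003 m / 0.6 = -0.0005.

Emit:
move_arm --plan '[{"delta_pos": [0, -0.0002, 0.0012], "turn": [0, 0, 0], "fingers": 1}, {"delta_pos": [0, -0.0003, 0.0023], "turn": [0, 0, 0], "fingers": 1}, {"delta_pos": [0, -0.0005, 0.0033], "turn": [0, 0, 0], "fingers": 1}, {"delta_pos": [0, -0.0005, 0.0033], "turn": [0, 0, 0], "fingers": 1}]'

```text
clock: 23.7
position: [0.5309, -0.0047, 0.0824]
ee_rot: [1.0, 0.015, 0.0, -0.0]
ft_force: [-1.2, 5.7, -0.3]
grip_width: 0.127
grasp_force: 48.1
```

Emit:
move_arm --plan '[{"delta_pos": [0, 0, 0.0008], "turn": [0, 0, 0], "fingers": 1}, {"delta_pos": [0, 0, 0.0017], "turn": [0, 0, 0], "fingers": 1}, {"delta_pos": [0, 0, 0.0025], "turn": [0, 0, 0], "fingers": 1}, {"delta_pos": [0, 0, 0.0025], "turn": [0, 0, 0], "fingers": 1}]'

```text
clock: 24.2
position: [0.5309, -0.0045, 0.0809]
ee_rot: [1.0, 0.015, 0.0, -0.0]
ft_force: [-2.0, 6.3, 0.3]
grip_width: 0.125
grasp_force: 48.1
```

In the tool's units: 0.0015 m / 0.6 = 0.0025, 0.001 m / 0.6 = 0.0017.

Emit:
move_arm --plan '[{"delta_pos": [0, 0, 0.0008], "turn": [0, 0, 0], "fingers": 1}, {"delta_pos": [0, 0, 0.0017], "turn": [0, 0, 0], "fingers": 1}, {"delta_pos": [0, 0, 0.0025], "turn": [0, 0, 0], "fingers": 1}, {"delta_pos": [0, 0, 0.0025], "turn": [0, 0, 0], "fingers": 1}]'

```text
clock: 24.7
position: [0.5309, -0.0045, 0.0794]
ee_rot: [1.0, 0.015, 0.0, -0.001]
ft_force: [-1.3, 6.5, -0.3]
grip_width: 0.125
grasp_force: 48.1
```

```bash
python3 - <<'E'
from h import *
for n in ('scene',):
    c=camera(n);save(c,n+'2.png');P=pts(c);Z=P[...,2];hsv=cv2.cvtColor(c['color'],cv2.COLOR_RGB2HSV)
    y=.0275;q=(P-[.5378,-.2445,.075]);a=q[...,0]*np.cos(y)+q[...,1]*np.sin(y);b=-q[...,0]*np.sin(y)+q[...,1]*np.cos(y)
    for s in(-1,1):
        k=(abs(a-s*.142)<.006)&(b>.01)&(b<.19)&(Z>.08)&(Z<.14);print(n,s,k.sum(),np.polyfit(b[k],Z[k],1))
E
python3 lid.py
```

```text
scene -1 98 [0.00657376 0.10310816]
scene 1 195 [0.00521733 0.10243046]
grasp h,z 0.2402 0.0124 r 0.2405 theta -0.0108
pos [ 0.5309 -0.0044  0.0794] yaw 0.0297 q [ 0.44  0.35 -0.6   1.86  0.23  1.   -1.79] dpos [0. 0. 0.] turn [-0.0011 -0.0001  0.0022] F [-1.4   6.53 -0.02] M [ 0.91  0.2  -0.06] 24.75
0.11882104303849929 48.13944697380066
```

In the tool's units: 0.0015 m / 0.6 = 0.0025, 0.001 m / 0.6 = 0.0017.

Emit:
move_arm --plan '[{"delta_pos": [0, 0, 0.0008], "turn": [0, 0, 0], "fingers": 1}, {"delta_pos": [0, 0, 0.0017], "turn": [0, 0, 0], "fingers": 1}, {"delta_pos": [0, 0, 0.0025], "turn": [0, 0, 0], "fingers": 1}, {"delta_pos": [0, 0, 0.0025], "turn": [0, 0, 0], "fingers": 1}]'

```text
clock: 25.25
position: [0.5309, -0.0043, 0.0778]
ee_rot: [1.0, 0.015, 0.0, -0.001]
ft_force: [-1.0, 6.9, -1.1]
grip_width: 0.121
grasp_force: 48.4
```

In the tool's units: 0.0015 m / 0.6 = 0.0025, 0.001 m / 0.6 = 0.0017.

Emit:
move_arm --plan '[{"delta_pos": [0, 0, 0.0008], "turn": [0, 0, 0], "fingers": 1}, {"delta_pos": [0, 0, 0.0017], "turn": [0, 0, 0], "fingers": 1}, {"delta_pos": [0, 0, 0.0025], "turn": [0, 0, 0], "fingers": 1}, {"delta_pos": [0, 0, 0.0025], "turn": [0, 0, 0], "fingers": 1}]'

```text
clock: 25.75
position: [0.5309, -0.0042, 0.0763]
ee_rot: [1.0, 0.015, 0.0, -0.001]
ft_force: [-0.9, 7.6, -0.7]
grip_width: 0.12
grasp_force: 48.4
```

```bash
python3 - <<'E'
from h import *
c=camera('scene');save(c,'scene3.png');P=pts(c);Z=P[...,2];hsv=cv2.cvtColor(c['color'],cv2.COLOR_RGB2HSV)
y=.0275;q=(P-[.5378,-.2445,.075]);a=q[...,0]*np.cos(y)+q[...,1]*np.sin(y);b=-q[...,0]*np.sin(y)+q[...,1]*np.cos(y)
for s in(-1,1):
        k=(abs(a-s*.142)<.006)&(b>.01)&(b<.19)&(Z>.08)&(Z<.14);print(s,k.sum(),np.polyfit(b[k],Z[k],1))
k=(abs(a)<.05)&(abs(b-.24)<.012)&(hsv[...,2]<70)&(Z<.12)&(Z>.05);print(k.sum(),np.percentile(Z[k],[50,80,95]))
v=c['color'][100:250,170:350,::-1];cv2.imwrite('pics/s3.png',cv2.resize(v,None,fx=4,fy=4,interpolation=cv2.INTER_CUBIC))
print(get_obs()['ft_force'])
E
```

```text
-1 90 [0.0058234  0.10204454]
1 191 [0.00655621 0.10130069]
79 [0.09430698 0.1081628  0.11588685]
[-1.01223569  7.73939812 -0.29738085]
```

View pics/s3.png

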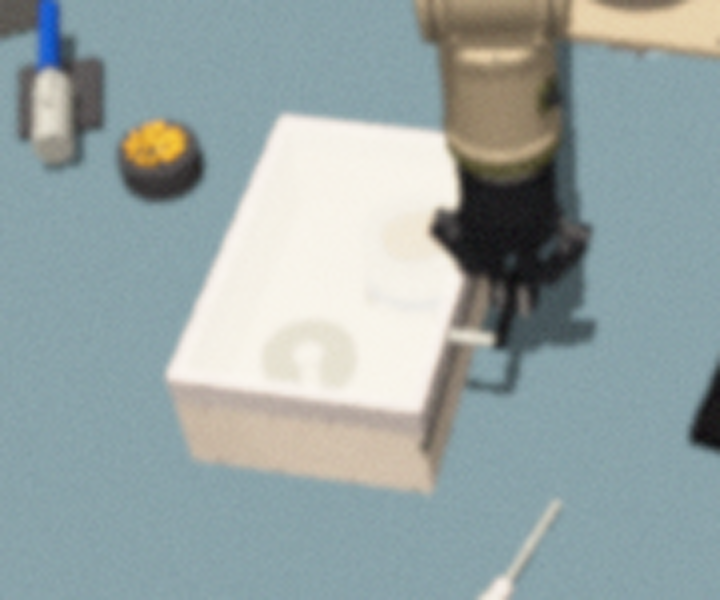

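In the tool's units: 0.0015 m / 0.6 = 0.0025, 0.001 m / 0.6 = 0.0017.

Emit:
move_arm --plan '[{"delta_pos": [0, 0, 0.0008], "turn": [0, 0, 0], "fingers": 1}, {"delta_pos": [0, 0, 0.0017], "turn": [0, 0, 0], "fingers": 1}, {"delta_pos": [0, 0, 0.0025], "turn": [0, 0, 0], "fingers": 1}, {"delta_pos": [0, 0, 0.0025], "turn": [0, 0, 0], "fingers": 1}]'

```text
clock: 26.3
position: [0.531, -0.0042, 0.0759]
ee_rot: [1.0, 0.015, 0.0, -0.0]
ft_force: [-6.6, 7.2, 12.8]
grip_width: 0.128
grasp_force: 49.7
```

```bash
python3 - <<'E'
from h import *
o=get_obs();print(o['ft_force'],o['position'])
c=camera('scene');P=pts(c);Z=P[...,2];hsv=cv2.cvtColor(c['color'],cv2.COLOR_RGB2HSV)
y=.0275;q=(P-[.5378,-.2445,.075]);a=q[...,0]*np.cos(y)+q[...,1]*np.sin(y);b=-q[...,0]*np.sin(y)+q[...,1]*np.cos(y)
for lo,hi in((.03,.07),(.045,.068)):
  k=(a>lo)&(a<hi)&(abs(b-.24)<.012)&(hsv[...,2]<70)&(Z<.13)&(Z>.05);print('bar end',k.sum(),np.median(P[k],0),np.percentile(Z[k],[5,50,80,95]).round(4))
k=(abs(a)<.1)&(b>.3)&(b<.34);print('bench',np.median(Z[k]))
w=camera('wrist');save(w,'w6.png');D,C,P=wrays(o,w);Z=P[...,2];hsv=cv2.cvtColor(w['color'],cv2.COLOR_RGB2HSV)
q=(P-[.5378,-.2445,.075]);a=q[...,0]*np.cos(y)+q[...,1]*np.sin(y);b=-q[...,0]*np.sin(y)+q[...,1]*np.cos(y)
k=(a>.02)&(a<.066)&(abs(b-.24)<.012)&(Z<.13)&(Z>.05)&(hsv[...,2]<70);print('wrist bar',k.sum(),np.median(P[k],0),np.percentile(Z[k],[5,50,95]).round(4))
for s in (.13,.145):
  k=(abs(a-s)<.006)&(b>.02)&(b<.19)&(Z>.08)&(Z<.14);print(k.sum(),np.polyfit(b[k],Z[k],1) if k.sum()>20 else'')
k=(abs(a-.08)<.06)&(b>.188)&(b<.198)&(Z>.07)&(Z<.14);print('free edge z',k.sum(),np.percentile(Z[k],[10,50,90]))
k=(abs(a-.08)<.06)&(b>.003)&(b<.012)&(Z>.07)&(Z<.14);print('hinge edge z',k.sum(),np.percentile(Z[k],[10,50,90]))
E
```

```text
[-6.59292964  7.18026938 12.80192085] [ 0.53098062 -0.00420085  0.07592177]
bar end 30 [5.77064814e-01 3.88967580e-04 9.37156141e-02] [0.0883 0.0937 0.0953 0.0959]
bar end 16 [0.58733965 0.00083224 0.09445701] [0.0884 0.0945 0.0953 0.0959]
bench -0.0020564541839105774
wrist bar 3094 [ 0.57337971 -0.00321157  0.0956846 ] [0.0922 0.0957 0.0971]
1599 [-0.00107138  0.10592216]
344 [0.09280221 0.09664531]
free edge z 6271 [0.10494168 0.10573775 0.10653456]Traceback (most recent call last):
  File "<stdin>", line 14, in <module>
    return _quantile_unchecked(
        a, q, axis, out, overwrite_input, method, keepdims, weights)
    return _ureduce(a,
                    func=_quantile_ureduce_func,
    ...<5 lines>...
                    overwrite_input=overwrite_input,
                    method=method)
    r = func(a, **kwargs)
    result = _quantile(arr,
                       quantiles=q,
    ...<2 lines>...
                       out=out,
                       weights=wgt)
    slices_having_nans = np.isnan(arr[-1, ...])
                                  ~~~^^^^^^^^^
IndexError: index -1 is out of bounds for axis 0 with size 0
```

View pics/w6.png

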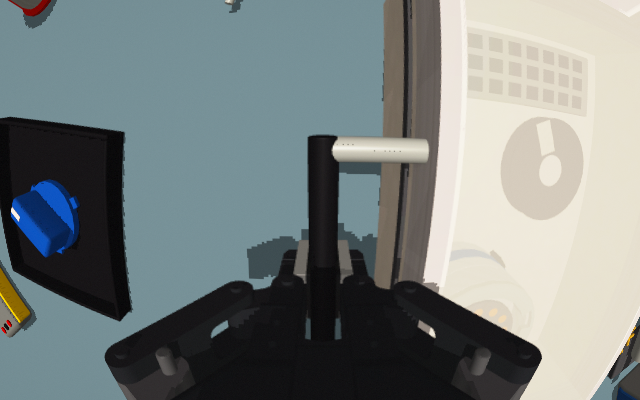

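The wrist view shows the lid flat on the box and the bar top at 95.7 mm, so its centre is at 90 mm. The contact force rose to 12.8 N, so the box is shut. I release and back off.

In the tool's units: -0.2 m / 0.6 = -0.3333, -0.16 m / 0.6 = -0.2667.

Emit:
move_arm --plan '[{"delta_pos": [0, 0, -0.0017], "turn": [0, 0, 0], "fingers": 0.8}, {"delta_pos": [0, 0, -0.0017], "turn": [0, 0, 0], "fingers": 0.65}, {"delta_pos": [0, 0, -0.0017], "turn": [0, 0, 0], "fingers": 0.65}, {"delta_pos": [0, 0, -0.0017], "turn": [0, 0, 0], "fingers": 0.65}, {"delta_pos": [0, 0, -0.0333], "turn": [0, 0, 0], "fingers": 0.65}, {"delta_pos": [0, 0, -0.1], "turn": [0, 0, 0], "fingers": 0.65}, {"delta_pos": [0, 0, -0.1833], "turn": [0, 0, 0], "fingers": 0.65}, {"delta_pos": [0, 0, -0.2667], "turn": [0, 0, 0], "fingers": 0.65}, {"delta_pos": [0, 0, -0.3333], "turn": [0, 0, 0], "fingers": 0.65}, {"delta_pos": [0, 0, -0.3333], "turn": [0, 0, 0], "fingers": 0.65}]'

```text
clock: 27.65
position: [0.5323, -0.005, 0.28]
ee_rot: [1.0, 0.015, 0.003, 0.0]
ft_force: [0.0, -0.5, -0.5]
grip_width: 0.35
grasp_force: 0.0
```

```bash
python3 - <<'E'
from h import *
o=get_obs();print(o['ft_force'],o['position'],o['grip_width'])
y=.0275;w=camera('wrist');D,C,P=wrays(o,w);Z=P[...,2];hsv=cv2.cvtColor(w['color'],cv2.COLOR_RGB2HSV)
q=(P-[.5378,-.2445,.075]);a=q[...,0]*np.cos(y)+q[...,1]*np.sin(y);b=-q[...,0]*np.sin(y)+q[...,1]*np.cos(y)
k=(abs(a)<.06)&(abs(b-.24)<.012)&(Z<.13)&(Z>.05)&(hsv[...,2]<70);print('bar',k.sum(),np.percentile(Z[k],[50,95]).round(4))
k=(abs(a-.1)<.05)&(b>.188)&(b<.198)&(Z>.07)&(Z<.14);print('edge',k.sum(),np.median(Z[k]))
bl=(hsv[...,0]>95)&(hsv[...,0]<125)&(hsv[...,1]>120)&(abs(P[...,0]-.52)<.09)&(abs(P[...,1]-.25)<.09)
print('cover',bl.sum(),np.median(P[bl],0))
E
```

```text
[ 0.01253815 -0.48896789 -0.48109695] [ 0.53233747 -0.00499961  0.27999376] 0.3504771821084593
bar 1176 [0.0956 0.0972]
edge 959 0.10572992169257997
cover 1657 [0.52626662 0.2372117  0.02113579]
```

The lid is still shut and the arm is clear of everything, so I hand in.

```bash
python3 -c "
from workcell import hand_in
print(hand_in())"
```

```text
the job is handed in; nothing more can be done
None
```

The cover is unlocked and lying flat with its handle up in the parts tray, the lid was held all the way down until the dry box was fully shut, and the job was handed in at about 28 s of the 72 s allowed; the hand-in returned no verdict.

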